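# Open the ring-sealed jars and brush them out

### The job

Open the three lidded jars: where a split retaining ring still holds a lid down, lift the ring out of its groove with the pick under its red tab (no fingers on a seated ring) and lay it in the light wooden tray; then take every lid off by its knob and set it knob-up on the plywood board. Brush out each opened jar with the bottle brush, down to the floor, back up to the neck and down to the floor again, the white jar first, then the ochre, then the green. Finish with the jars standing upright, the brush back in its pot and the pick back in its rest, and leave the other things on the table where they are.

Things in the scene. Friction and masses are not known exactly. Their poses are not given: they have to be found in the camera images.
- jar_white: cream-white, brown-speckled jar, loose, 1.1 kg, 117 mm high, belly 108 mm, collar 92 mm across. Origin: centre of underside, z up. Floor z 6, neck bore 60 mm. A lid lies on a ledge at z 100 inside a collar (bore 78 mm, z 100-117). The collar has a notch at -x (y -15 to 15, down to z 104) and at +x a bridge (underside z 113) that catches the ring's tongue
- lid_white: that jar's loose lid: disc 72 mm across, 6 mm thick, with a straight round knob 20 mm across from z 6 to z 34 in the middle. Origin: centre of its underside. 0.11 kg. Starts on the jar's ledge, under the ring if there is one
- ring_white: that jar's split ring, if it has one: rigid C of 6 mm steel wire, outside 74, inside 62 mm, 45 g, flat on the lid. Origin: centre, underside of the wire; axes as the jar's. A tongue at +x (to x 43.5) sits 4.5 mm under the collar's bridge, so raise the -x end first: drawn straight up by its tab, the tongue is free at about 25 degrees of tilt. The end at -x is a red tab: see its point; the split is beside it
- ring_white_tab (a point): middle of that ring's raised red tab: a 6 mm round bar along the ring's y (y -10 to 10, a 9 mm ball at the -y end), at ring x -34, z 19. Seated, 16 mm is free between lid and tab; a pick's foot enters under it through the collar's notch, moving along the ring's +x
- jar_ochre: ochre yellow-brown jar, loose, 1.1 kg, 117 mm high, belly 108 mm, collar 92 mm across. Origin: centre of underside, z up. Floor z 6, neck bore 60 mm. A lid lies on a ledge at z 100 inside a collar (bore 78 mm, z 100-117). The collar has a notch at -x (y -15 to 15, down to z 104) and at +x a bridge (underside z 113) that catches the ring's tongue
- lid_ochre: that jar's loose lid: disc 72 mm across, 6 mm thick, with a straight round knob 20 mm across from z 6 to z 34 in the middle. Origin: centre of its underside. 0.11 kg. Starts on the jar's ledge, under the ring if there is one
- ring_ochre: that jar's split ring, if it has one: rigid C of 6 mm steel wire, outside 74, inside 62 mm, 45 g, flat on the lid. Origin: centre, underside of the wire; axes as the jar's. A tongue at +x (to x 43.5) sits 4.5 mm under the collar's bridge, so raise the -x end first: drawn straight up by its tab, the tongue is free at about 25 degrees of tilt. The end at -x is a red tab: see its point; the split is beside it
- ring_ochre_tab (a point): middle of that ring's raised red tab: a 6 mm round bar along the ring's y (y -10 to 10, a 9 mm ball at the -y end), at ring x -34, z 19. Seated, 16 mm is free between lid and tab; a pick's foot enters under it through the collar's notch, moving along the ring's +x
- jar_green: dark green jar, loose, 1.1 kg, 117 mm high, belly 108 mm, collar 92 mm across. Origin: centre of underside, z up. Floor z 6, neck bore 60 mm. A lid lies on a ledge at z 100 inside a collar (bore 78 mm, z 100-117). The collar has a notch at -x (y -15 to 15, down to z 104) and at +x a bridge (underside z 113) that catches the ring's tongue
- lid_green: that jar's loose lid: disc 72 mm across, 6 mm thick, with a straight round knob 20 mm across from z 6 to z 34 in the middle. Origin: centre of its underside. 0.11 kg. Starts on the jar's ledge, under the ring if there is one
- ring_green: that jar's split ring, if it has one: rigid C of 6 mm steel wire, outside 74, inside 62 mm, 45 g, flat on the lid. Origin: centre, underside of the wire; axes as the jar's. A tongue at +x (to x 43.5) sits 4.5 mm under the collar's bridge, so raise the -x end first: drawn straight up by its tab, the tongue is free at about 25 degrees of tilt. The end at -x is a red tab: see its point; the split is beside it
- ring_green_tab (a point): middle of that ring's raised red tab: a 6 mm round bar along the ring's y (y -10 to 10, a 9 mm ball at the -y end), at ring x -34, z 19. Seated, 16 mm is free between lid and tab; a pick's foot enters under it through the collar's notch, moving along the ring's +x
- pick: hooked pick, 0.14 kg. Yellow handle bar 110 (x) by 14 (y) by 16 mm (z); origin at its centre. At x 70 a 5 mm steel shank goes down (-z) to a foot pointing to +x: 7 mm wide, z -83.5 to -80, to x 85, with a 5 mm upturned tip (x 81.5 to 85, up to z -75), leaving a 9 mm channel centred at x 77 for a wire to lie in. Starts level in its rest
- pick_rest: dark wooden rest, fixed: two posts at x -44 and +44 (12 mm thick along x), each with a U slot 22 mm wide across y, open at the top, slot floor at z 90, cheeks up to z 108. Origin: centre of its underside. The pick lies in it with its handle along x, its shank at +x
- pick_seat (a point): where the middle of the pick's handle lies when it rests in the two slots (98 mm above the rest's origin)
- brush: bottle brush, 0.10 kg, 210 mm long, standing upright: stiff cream bristle head 34 mm across from z 0 to 60, thin rod, blue round handle 18 mm across from z 150 to 210. Origin: centre of the head's lower end, z along the handle (185 mm up is a good grip)
- brush_stand: terracotta pot for the brush, fixed, 78 mm high, 76 mm across, round bore 46 mm, inner floor at z 8. Origin: centre of its underside
- ring_tray: light wooden tray for the rings, loose, 0.9 kg, 180 mm (x) by 200 mm (y) outside, 22 mm high, walls and floor 6 mm thick. Origin: centre of its underside; it may get knocked aside
- lid_board: plywood board for the lids, fixed, 140 mm (x) by 270 mm (y), 12 mm thick. Origin: centre of its underside
- vase_blue: bystander: blue bud vase, 94 mm high, 65 mm across. Origin: centre of its underside
- vase_brown: bystander: brown bud vase, 104 mm high, 72 mm across. Origin: centre of its underside
- tea_mug: bystander: white mug, 85 mm high, 76 mm across, handle at +y. Origin: centre of its underside
- glaze_pot: bystander: white plastic pot, 60 mm high, 70 mm across. Origin: centre of its underside
- rib_tool: bystander: spatula-like potter's tool 160 mm long, lying flat
Not all that is in view belongs to the job. What is shaped like the pick_rest but yellow is not meant.

How it is judged:
By the outcome, as a careful person would: the job done as asked, in the order asked, and still so for the second after the job is handed in, with the robot touching nothing.
Of ring_white, ring_ochre, ring_green only 1 to 2 are there at a start; the rules pass over those that are not, and their reading is None.
At some moment in a run one of ring_tray may be knocked a few centimetres aside while the robot is not near it.
It also fails if it takes over 210 s, if anything falls off the work surface, if the arm or the gripper's body presses on something with over 40 N, if the wrist force passes 120 N, or if a joint passes its speed limit or range.

### The arm

A 6-joint arm with a two-finger parallel gripper is mounted at the origin on the work surface. World frame = base frame: x ahead of the robot, y to its left, z up, the work surface at z = 0. Lengths are in m, angles in rad, forces in N, time in s.
With the tool pointing down it reaches from about 0.35 to 0.85 m from the base axis. Payload 8.1 kg.
Tool frame: the origin (TCP) lies at the centre of the arm's flange, where the gripper is bolted on; the fingertips stand 186 mm ahead of it and the grasp point (between the pads) lies 167 mm ahead of it; z points along the fingers, y is the line along which they close (so a half turn about z gives the same grasp; the last joint's range is limited). The gripper opens to 93 mm and grips with 3 to 60 N. Pads are 15 mm wide; open, the fingers measure 128 mm over their backs; the gripper's body (75 mm by 188 mm) begins 65 mm behind the grasp point.
Start: joints at [1.158, 0.13, 1.488, -0, 1.523, -0.085], TCP at [0.193, 0.568, 0.405] pointing down, gripper open.
Joint ranges: [-2.96, 2.96], [-0.89, 2.26], [0.02, 2.5], [-1.34, 4.48], [0, 2.73], [-2.66, 2.66]. Speed limits (rad/s): [2.39, 2.39, 2.79, 3.14, 3.14, 3.14].

### API

Orientations are given as a rotation vector (axis times angle).
In Python, from plant import robot gives the robot as it stands.
- The arm moves only by the tool apply_moves, never from a script. Its argument "series" is a list of rows, each a list of 2 entries, a list of its own where there are three numbers: the shift along the tool's x, y, z in mm, then the turn, a rotation vector about the tool's x, y, z in rad. A call has 1 to 12 rows; each row shifts and turns the commanded pose from where the row before left it, along the tool's axes as they then stand; what a row does not reach is not made up. A row lasts 1/12 s, in which the tool goes at most 41.7 mm and 7.16 degrees, less where a joint would pass 70% of its speed; a pose out of reach is approached as far as the arm can. A call is refused whole if a number of a shift passes 41.7 or a number of a turn 0.125, either way. A call with a gripper value outside its range is refused whole. "claw" is the opening, from 0 (shut) to 1 (fully open), set as the call begins (left out, the last holds). The fingers move at their own pace and stop on an object; "newtons" is the grip in N (left out, the last holds). Time passes only in rows, so rows that do not move let the fingers close. It gives the time, the measured TCP pose, the force, the opening and the grip force at its end, in the units of the state.
- robot.read_state(): the state, without advancing time (a new reading comes with each control period).
- robot.read_camera(name): name is "scene" or "side" or "wrist"; returns (picture, depth): 384x512x3 uint8, blue, green, red; 384x512 float32, m along the optical axis (not along the pixel's ray), 0 where there is no reading.
- robot.calibration(name): a dict with "fx", "fy", "cx", "cy" (pixels), "extrinsics" (4x4, takes a point from world to camera coordinates). Camera axes: x right, y down, z forward; pixel columns grow to the right and rows downward; lengths in m; the calibration is good to about 2 mm. A picture is of the moment at which its call begins: read the wrist's pose just before it. calibration takes no time and is no camera call; for the wrist camera it gives the pose at the moment of the call.
- robot.close_job(): hands the job in; it is judged then, once.
The state is a dict: "t": time; "q": joint angles; "dq": joint speeds; "joint_torque": joint torques, N m; "tool_pos": TCP position; "orientation": TCP orientation; "force": force on the tool from outside, world axes, zero at the start; "wrist_torque": the same for the moment, N m; "opening": finger opening in m; "gripper_force": force on a finger pad.
Only numpy, scipy, OpenCV 4.12 (cv2) and the standard library are available. Lean on these libraries where they do the work, as an engineer would, in place of code of your own. Each camera call takes 0.05 s, during which the arm holds its last target. There are 200 camera calls.

## Working session

There is one attempt and no reset: what is moved stays moved. The work goes in short steps, Python scripts to look and compute and a tool call to move; the robot and the scene stay as the last step left them, time stands still between calls to the robot, and variables do not carry over. Pictures are saved under pics/ and viewed, at most 14 in all, crops included, and the job is handed in when it is done.

Besides the shell and the picture viewer there is one more tool, called by a JSON object that holds its "method" and its "body", one argument or row to a line. apply_moves: Moves the arm, as the interface text tells. Its arguments: {"type":"object","properties":{"series":{"type":"array"},"claw":{"type":"number"},"newtons":{"type":"number"}},"required":["series"]}

```bash
mkdir -p pics; cat > h.py <<'E'
import numpy as np, cv2
from scipy.spatial.transform import Rotation as R
from plant import robot
def snap(n):
    c=robot.calibration(n); im,d=robot.read_camera(n); return np.array(im),np.array(d),c
def pts(d,c):
    v,u=np.mgrid[:d.shape[0],:d.shape[1]]
    P=np.stack([(u-c['cx'])/c['fx']*d,(v-c['cy'])/c['fy']*d,d],-1)
    E=np.array(c['extrinsics']); return (P-E[:3,3])@E[:3,:3]
E
python3 - <<'E'
from h import *
s=robot.read_state(); print(s['tool_pos'],s['orientation'],s['opening'],s['t'])
for n in('scene','side'):
    im,d,c=snap(n); cv2.imwrite(f'pics/{n}0.png',im); np.savez(f'{n}0.npz',im=im,d=d); print(n,c)
E
```

```text
[0.19305868 0.56785182 0.40370141] [-5.12528738e-01 -3.09901699e+00  2.77166788e-03] 0.09284475764126511 0.0
scene {'fx': 383.75749117365007, 'fy': 383.75749117365007, 'cx': 258.87555231564176, 'cy': 191.54781358379205, 'extrinsics': array([[-8.65446428e-01,  5.01000735e-01, -8.63062027e-04,
         4.62132346e-01],
       [ 4.16347149e-01,  7.18252490e-01, -5.57466064e-01,
        -1.22266311e-01],
       [-2.78671011e-01, -4.82816347e-01, -8.30199279e-01,
         1.40635919e+00],
       [ 0.00000000e+00,  0.00000000e+00,  0.00000000e+00,
         1.00000000e+00]])}
side {'fx': 416.2217559854938, 'fy': 416.2217559854938, 'cx': 263.74627092281133, 'cy': 192.90580604634968, 'extrinsics': array([[ 0.80379704, -0.59487924, -0.00538505, -0.4438491 ],
       [-0.43247831, -0.57809836, -0.69192832,  0.26444661],
       [ 0.40850071,  0.55849886, -0.72194612,  1.3353619 ],
       [ 0.        ,  0.        ,  0.        ,  1.        ]])}
```

View pics/scene0.png

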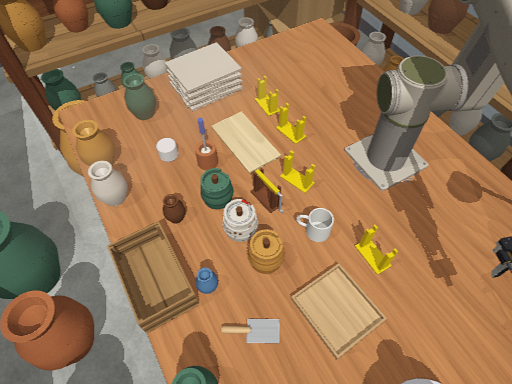

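View pics/side0.png

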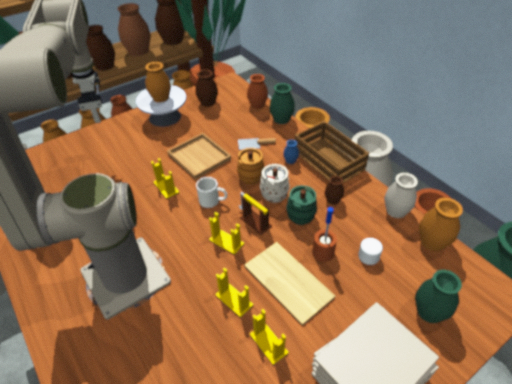

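The scene view shows green (216,188), white (241,220; red tab ~248,203) and ochre (266,250) jars, the pick in its dark rest (268,190), the brush pot (206,156), the board (245,140) and the light tray (337,308). Decoys: yellow rests (298,172), (291,125), (267,97), (376,250); the dark basket (153,275).

```bash
python3 - <<'E'
from h import *
a=np.load('scene0.npz'); b=np.load('side0.npz')
A=cv2.resize(a['im'][135:275,185:345],None,fx=4.4,fy=4.2,interpolation=3)[:580]
B=cv2.resize(b['im'][140:250,220:350],None,fx=5,fy=5,interpolation=3)
cv2.imwrite('pics/c1.png',A);cv2.imwrite('pics/c2.png',B)
for n,z in(('scene',a),('side',b)):
    c=robot.calibration(n);P=pts(z['d'],c);im=z['im'];h=cv2.cvtColor(im,cv2.COLOR_BGR2HSV)
    ok=(z['d']>0)&(np.hypot(P[...,0],P[...,1])>.3)&(np.hypot(P[...,0]-.5,P[...,1])<.8)
    print(n,'table z',np.median(P[...,2][ok&(abs(P[...,2])<.01)]))
    # heights: connected comps above 15mm
    m=(ok&(P[...,2]>.07)&(P[...,2]<.25)).astype(np.uint8)
    k,l,s,_=cv2.connectedComponentsWithStats(m)
    for i in range(1,k):
        if s[i,4]>25:
            q=P[l==i]; print(s[i].tolist(),np.round([q.min(0),q.max(0),q.mean(0)],3).tolist())
    for nm,px in (('tray',(337,308) if n=='scene' else (198,155)),('board',(245,140) if n=='scene' else (290,280))):
        lo,hi=((.002,.035) if nm=='tray' else (.007,.02))
        m=(ok&(P[...,2]>lo)&(P[...,2]<hi)).astype(np.uint8); k,l,s,_=cv2.connectedComponentsWithStats(m)
        i=l[px[1],px[0]]; q=P[l==i]; 
        if nm=='tray': q=q[q[:,2]>.015]
        r=cv2.minAreaRect(q[:,:2].astype(np.float32)); print(nm,i,s[i].tolist(),r,np.median(q[:,2]))
E
```

```text
scene table z 0.0010805644358454405
[165, 44, 77, 54, 2502] [[0.276, -0.786, 0.07], [0.527, -0.571, 0.118], [0.411, -0.659, 0.106]]
[123, 73, 32, 38, 888] [[0.627, -0.7, 0.07], [0.737, -0.603, 0.174], [0.684, -0.639, 0.125]]
[257, 76, 9, 13, 77] [[0.218, -0.505, 0.07], [0.254, -0.487, 0.114], [0.238, -0.495, 0.09]]
[269, 89, 9, 13, 76] [[0.217, -0.416, 0.071], [0.254, -0.4, 0.114], [0.236, -0.407, 0.09]]
[279, 103, 10, 13, 79] [[0.221, -0.333, 0.071], [0.26, -0.314, 0.111], [0.242, -0.322, 0.091]]
[296, 116, 10, 14, 79] [[0.208, -0.249, 0.071], [0.244, -0.226, 0.111], [0.226, -0.235, 0.091]]
[195, 118, 21, 41, 333] [[0.537, -0.347, 0.07], [0.607, -0.269, 0.221], [0.573, -0.307, 0.113]]
[72, 120, 53, 80, 2300] [[0.841, -0.544, 0.07], [0.963, -0.277, 0.182], [0.904, -0.405, 0.127]]
[284, 150, 9, 16, 84] [[0.332, -0.133, 0.07], [0.369, -0.111, 0.113], [0.351, -0.12, 0.092]]
[305, 164, 10, 15, 82] [[0.302, -0.05, 0.071], [0.34, -0.027, 0.112], [0.322, -0.037, 0.092]]
[200, 168, 32, 34, 848] [[0.563, -0.194, 0.07], [0.663, -0.094, 0.138], [0.616, -0.136, 0.104]]
[253, 168, 29, 33, 302] [[
[... 3410 characters left out ...]

[237, 285, 12, 17, 114] [[0.22, -0.333, 0.07], [0.257, -0.314, 0.111], [0.238, -0.325, 0.091]]
[313, 302, 126, 82, 6476] [[0.274, -0.786, 0.071], [0.525, -0.573, 0.116], [0.407, -0.67, 0.108]]
[253, 309, 12, 16, 112] [[0.216, -0.416, 0.07], [0.25, -0.401, 0.112], [0.232, -0.41, 0.09]]
[272, 333, 14, 17, 117] [[0.216, -0.503, 0.071], [0.251, -0.49, 0.112], [0.233, -0.498, 0.092]]
tray 0 [0, 0, 512, 384, 179529] ((0.8493772745132446, 0.6760825514793396), (2.126188278198242, 3.05955171585083), 0.2019462138414383) 0.14559335556995284
board 242 [244, 242, 91, 82, 3241] ((0.4041821360588074, -0.32713496685028076), (0.14294283092021942, 0.2724047601222992), 4.2248406410217285) 0.011418670933706401
```

View pics/c1.png

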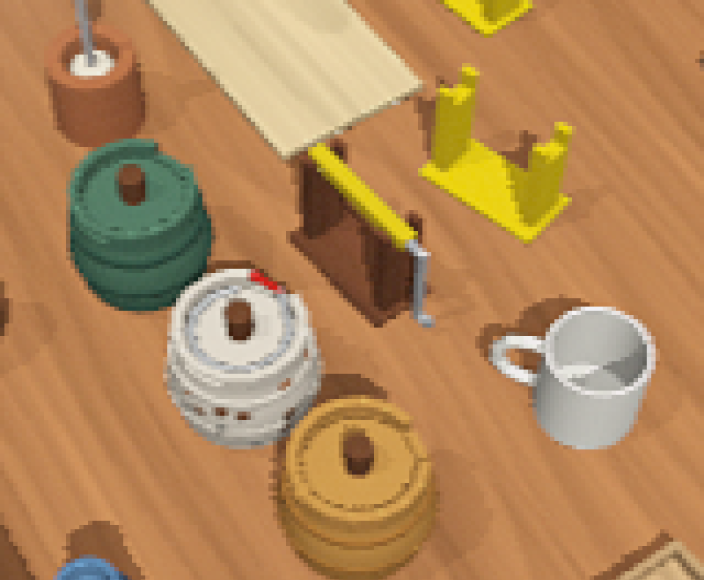

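View pics/c2.png

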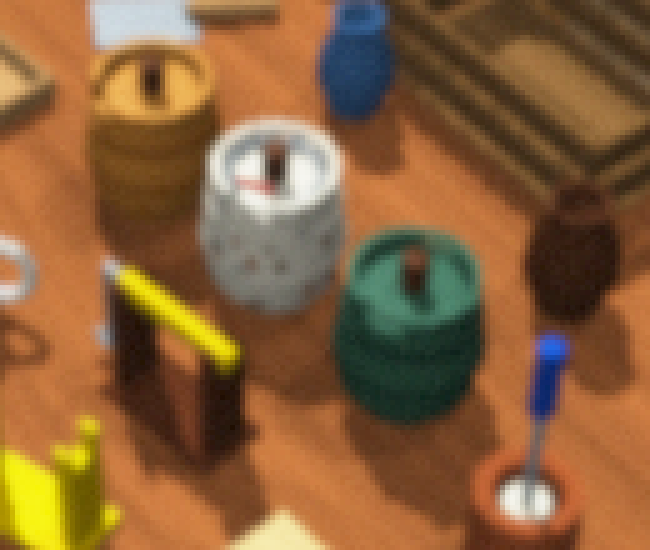

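The crops show one ring: white jar, red tab at crop (265,281). The ochre and green jars have bare lids with empty notches. The pick lies in the dark rest with its shank at the +y end. The yellow rests aren't used.

```bash
python3 - <<'E'
from h import *
for n in('scene','side'):
    z=np.load(n+'0.npz');c=robot.calibration(n);P=pts(z['d'],c);im=z['im'];h=cv2.cvtColor(im,cv2.COLOR_BGR2HSV)
    H,S,V=h[...,0],h[...,1],h[...,2]
    def show(nm,m,ell=False):
        q=P[m]
        if len(q)<3: print(n,nm,len(q));return
        print(n,nm,len(q),np.round(np.median(q,0),4),np.round((q.min(0)+q.max(0))/2,4),np.round(np.ptp(q,axis=0),3))
        return q
    box=lambda x0,x1,y0,y1,z0,z1:(P[...,0]>x0)&(P[...,0]<x1)&(P[...,1]>y0)&(P[...,1]<y1)&(P[...,2]>z0)&(P[...,2]<z1)
    q=show('handle',box(.42,.51,-.15,.02,.092,.125)&(H>20)&(H<35)&(S>150))
    if q is not None:
        r=cv2.minAreaRect(q[:,:2].astype(np.float32));print(r); t=q[q[:,2]>.1]; print(np.median(t,0), 'dir',np.linalg.svd(t-t.mean(0))[2][0])
    show('tab',box(.5,.65,-.06,.06,.1,.15)&((H<6)|(H>172))&(S>140)&(V>90))
    for nm,(x,y) in dict(green=(.61,-.147),white=(.603,0),ochre=(.587,.13)).items():
        b=box(x-.06,x+.06,y-.06,y+.06,.113,.121); q=P[b]
        f=lambda q:np.linalg.lstsq(np.c_[2*q[:,:2],np.ones(len(q))],(q[:,:2]**2).sum(1),rcond=None)[0]
        s=f(q);rr=np.hypot(*(q[:,:2]-s[:2]).T); 
        print(n,nm,'collar',np.round(s[:2],4),np.sqrt(s[2]+s[0]**2+s[1]**2),np.median(q[:,2]))
        k=show(nm+' knob',box(x-.03,x+.03,y-.03,y+.03,.125,.145))
    show('brush',box(.5,.65,-.38,-.24,.16,.25)); show('pot',box(.5,.65,-.38,-.24,.07,.085))
E
```

```text
scene handle 152 [ 0.4683 -0.0663  0.1056] [ 0.4643 -0.0673  0.1026] [0.032 0.108 0.018]
((0.466552734375, -0.06773629784584045), (0.024723248556256294, 0.10841159522533417), 8.035112380981445)
[ 0.46777643 -0.06487654  0.10601479] dir [-0.13882     0.9903139  -0.00271944]
scene tab 11 [ 0.5726 -0.0212  0.1279] [ 0.5729 -0.0202  0.1281] [0.01  0.016 0.006]
scene green collar [ 0.6117 -0.146 ] 0.04193542446820712 0.1169075116807773
scene green knob 35 [ 0.612 -0.144  0.134] [ 0.6116 -0.146   0.1319] [0.019 0.018 0.012]
scene white collar [ 0.6021 -0.0033] 0.04043125383447703 0.11710447025041235
scene white knob 45 [ 0.6009 -0.0033  0.1331] [ 0.5923 -0.0112  0.1317] [0.039 0.033 0.012]
scene ochre collar [0.5857 0.1271] 0.04225095107233601 0.11761437915977226
scene ochre knob 46 [0.5864 0.1291 0.1339] [0.5856 0.1276 0.1321] [0.019 0.02  0.013]
scene brush 87 [ 0.573  -0.3052  0.1978] [ 0.5719 -0.3078  0.1908] [0.017 0.019 0.061]
scene pot 216 [ 0.5736 -0.3054  0.0781] [ 0.5721 -0.3082  0.0773] [0.071 0.078 0.014]
side handle 147 [ 0.4628 -0.0747  0.104 ] [ 0.4658 -0.0692  0.1021] [0.03
[... 181 characters left out ...]
0.9903726  -0.00152465]
side tab 0
side green collar [ 0.6088 -0.145 ] 0.04189458245732498 0.11638159950419877
side green knob 29 [ 0.6071 -0.1475  0.1318] [ 0.6092 -0.1438  0.132 ] [0.022 0.022 0.013]
side white collar [ 0.5987 -0.0025] 0.041127180517995424 0.11606595667465543
side white knob 29 [ 0.5961 -0.007   0.1322] [ 0.5916 -0.0093  0.1326] [0.03  0.039 0.015]
side ochre collar [0.5832 0.128 ] 0.040550412359938635 0.11628375754211606
side ochre knob 23 [0.5821 0.1252 0.1311] [0.5823 0.1271 0.1311] [0.02  0.022 0.01 ]
side brush 94 [ 0.5648 -0.3132  0.196 ] [ 0.5677 -0.3097  0.1912] [0.02  0.018 0.059]
side pot 245 [ 0.5651 -0.313   0.0769] [ 0.5693 -0.3096  0.0774] [0.072 0.072 0.015]
```

```bash
cat >> h.py <<'E'
def pose():
    s=robot.read_state(); M=R.from_rotvec(s['orientation']).as_matrix(); p=np.array(s['tool_pos'])
    return p+M[:,2]*.167, M, s
def go(*tg,step=33):
    """tg: (x,y,z,heading deg or None) of the grasp point, tool down; prints turn rows, then shift rows"""
    g,M,s=pose(); p=g.copy(); h=np.degrees(np.arctan2(M[1,0],M[0,0]))
    print('at',np.round(g,4),'hd',round(h,2),'tilt',np.round(M[:2,2],4),'q6',round(s['q'][5],2),'t',round(s['t'],1),'open',round(s['opening'],4),'F',np.round(s['force'],1))
    for x,y,z,H in tg:
        if H is not None:
            a=-((H-h+180)%360-180); n=int(np.ceil(abs(np.radians(a))/.122)); h=H
            if n: print(f'  turn {n} x rz {np.radians(a)/n:.4f}')
        d=np.array([x,y,z])-p; t=np.radians(h)
        v=1000*np.array([d[0]*np.cos(t)+d[1]*np.sin(t), d[0]*np.sin(t)-d[1]*np.cos(t), -d[2]])
        n=max(1,int(np.ceil(np.linalg.norm(v)/step))); p=np.array([x,y,z])
        print(f'  shift {n} x',np.round(v/n,2),'total',np.round(v,1))
E
python3 -c "
from h import *
go((.466,-.069,.237,98))"
```

```text
at [0.193  0.5676 0.2368] hd 161.22 tilt [-0.0007 -0.0015] q6 -0.09 t 0.1 open 0.093 F [ 0.3 -0.6 -0. ]
  turn 10 x rz 0.1103
  shift 21 x [-3.183e+01  8.660e+00 -1.000e-02] total [-6.684e+02  1.818e+02 -2.000e-01]
```

{"method": "apply_moves", "body": {
  "series": [
    [[0,0,0],[0,0,0.11]],
    [[0,0,0],[0,0,0.11]],
    [[0,0,0],[0,0,0.11]],
    [[0,0,0],[0,0,0.11]],
    [[0,0,0],[0,0,0.11]],
    [[0,0,0],[0,0,0.11]],
    [[0,0,0],[0,0,0.11]],
    [[0,0,0],[0,0,0.11]],
    [[0,0,0],[0,0,0.11]],
    [[0,0,0],[0,0,0.113]]
  ],
  "claw": 0.5
}}

```text
t: 0.93
tool_pos: [0.1931, 0.5679, 0.4041]
orientation: [2.067, 2.366, -0.002]
force: [0.4, -0.3, 0.8]
opening: 0.0462
gripper_force: 0.0
```

{"method": "apply_moves", "body": {
  "series": [
    [[-32,8.7,0],[0,0,0]],
    [[-32,8.7,0],[0,0,0]],
    [[-32,8.7,0],[0,0,0]],
    [[-32,8.7,0],[0,0,0]],
    [[-32,8.7,0],[0,0,0]],
    [[-32,8.7,0],[0,0,0]],
    [[-32,8.7,0],[0,0,0]],
    [[-32,8.7,0],[0,0,0]],
    [[-32,8.7,0],[0,0,0]],
    [[-32,8.7,0],[0,0,0]],
    [[-32,8.7,0],[0,0,0]]
  ]
}}

```text
t: 1.85
tool_pos: [0.3371, 0.2313, 0.4044]
orientation: [-2.06, -2.372, 0.0]
force: [1.1, 0.1, 0.2]
opening: 0.0464
gripper_force: 0.0
```

{"method": "apply_moves", "body": {
  "series": [
    [[-32,8.7,0],[0,0,0]],
    [[-32,8.7,0],[0,0,0]],
    [[-32,8.7,0],[0,0,0]],
    [[-32,8.7,0],[0,0,0]],
    [[-32,8.7,0],[0,0,0]],
    [[-32,8.7,0],[0,0,0]],
    [[-32,8.7,0],[0,0,0]],
    [[-32,8.7,0],[0,0,0]],
    [[-32,8.7,0],[0,0,0]],
    [[-28.4,7.8,0],[0,0,0]],
    [[0,0,0],[0,0,0]],
    [[0,0,0],[0,0,0]]
  ]
}}

```text
t: 2.85
tool_pos: [0.4665, -0.0697, 0.404]
orientation: [-2.063, -2.367, 0.001]
force: [0.1, 0.3, -0.1]
opening: 0.0463
gripper_force: 0.0
```

```bash
python3 - <<'E'
from h import *
go()
im,d,c=snap('wrist'); cv2.imwrite('pics/w1.png',im); np.savez('w1.npz',im=im,d=d,**{k:c[k] for k in c}); E=np.array(c['extrinsics']); print(-E[:3,:3].T@E[:3,3],E[2,:3],c['fx'])
P=pts(d,c);h=cv2.cvtColor(im,cv2.COLOR_BGR2HSV);H,S,V=h[...,0],h[...,1],h[...,2]
m=(P[...,2]>.1)&(P[...,2]<.113)&(H>20)&(H<35)&(S>120)&(np.hypot(P[...,0]-.466,P[...,1]+.069)<.08)&(d>0)
q=P[m];print(len(q))
if len(q): print(np.median(q,0),cv2.minAreaRect(q[:,:2].astype(np.float32)))
m=((H<6)|(H>172))&(S>140)&(V>90)&(d>0)&(P[...,2]>.11)
q=P[m];print(len(q), np.median(q,0) if len(q) else 0)
E
```

```text
at [ 0.4663 -0.0696  0.237 ] hd 97.86 tilt [-0.0016  0.0004] q6 -0.39 t 2.9 open 0.0463 F [ 0.1  0.3 -0.1]
[0.4578914  0.00048241 0.38365621] [ 0.03124718 -0.25511802 -0.96640489] 341.9277511577301
2021
[ 0.4653151  -0.06382934  0.10529415] ((0.465576708316803, -0.06781483441591263), (0.013225105591118336, 0.10926903039216995), 8.10736083984375)
241 [ 0.57115415 -0.02114081  0.12721362]
```

View pics/w1.png

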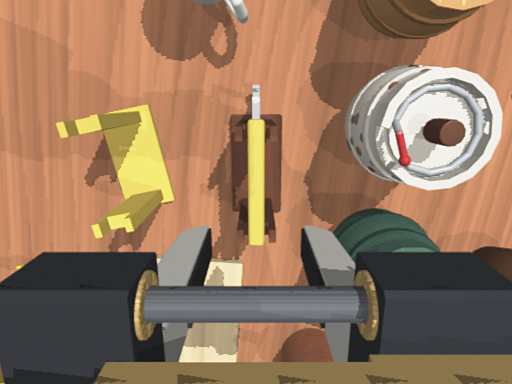

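The wrist view shows the pick's handle at (256,180), the foot at (256,90), and the white jar with its ring, red tab (402,150) and ball at the lower end. Green and ochre show no ring. The measurements agree, so I'm going down on the pick.

{"method": "apply_moves", "body": {
  "series": [
    [[1.8,0,27.8],[0,0,0]],
    [[0,-0.6,27.8],[0,0,0]],
    [[0,0,27.8],[0,0,0]],
    [[0,0,27.8],[0,0,0]],
    [[0,0,27.8],[0,0,0]],
    [[0,0,0],[0,0,0]],
    [[0,0,0],[0,0,0]]
  ]
}}

```text
t: 3.48
tool_pos: [0.4646, -0.0655, 0.2647]
orientation: [-2.056, -2.37, 0.003]
force: [0.5, -0.2, 0.1]
opening: 0.046
gripper_force: 0.0
```

{"method": "apply_moves", "body": {
  "series": [
    [[0,0,0],[0,0,0]],
    [[0,0,0],[0,0,0]],
    [[0,0,0],[0,0,0]],
    [[0,0,0],[0,0,0]],
    [[0,0,0],[0,0,0]],
    [[0,0,0],[0,0,0]]
  ],
  "claw": 0,
  "newtons": 40
}}

```text
t: 3.98
tool_pos: [0.4659, -0.0668, 0.2665]
orientation: [2.06, 2.37, 0.001]
force: [-2.2, 0.9, 4.2]
opening: 0.0138
gripper_force: 40.0
```

```bash
python3 - <<'E'
from h import *
z=np.load('w1.npz');c={k:z[k] for k in('fx','fy','cx','cy','extrinsics')};im,d=z['im'],z['d']
P=pts(d,c);h=cv2.cvtColor(im,cv2.COLOR_BGR2HSV);H,S,V=h[...,0],h[...,1],h[...,2]
m=((H<6)|(H>172))&(S>140)&(V>90)&(d>0)&(P[...,2]>.11)
q=P[m]; q=q[q[:,2]>np.percentile(q[:,2],20)]
u=np.linalg.svd((q-q.mean(0))[:,:2])[2][0]; t=(q[:,:2]-q[:,:2].mean(0))@u
print('bar dir',u,np.degrees(np.arctan2(u[1],u[0])),'ext',t.min(),t.max(),q[:,:2].mean(0)+u*t.min(),q[:,:2].mean(0)+u*t.max(),np.percentile(q[:,2],[5,50,95]))
f=lambda q:np.linalg.lstsq(np.c_[2*q[:,:2],np.ones(len(q))],(q[:,:2]**2).sum(1),rcond=None)[0]
b=(np.hypot(P[...,0]-.6,P[...,1]+.002)<.06)
q=P[b&(P[...,2]>.114)&(P[...,2]<.12)&(S<90)]
s=f(q); print('collar',s[:2],np.sqrt(s[2]+s[0]**2+s[1]**2),len(q))
a=np.degrees(np.arctan2(q[:,1]-s[1],q[:,0]-s[0])); r=np.hypot(q[:,0]-s[0],q[:,1]-s[1])
hist=np.histogram(a[(r>.038)],bins=36,range=(-180,180))[0]; print(hist)
q=P[b&(P[...,2]>.107)&(P[...,2]<.1135)&(S<90)]; s=f(q); print('ring',s[:2],np.sqrt(s[2]+s[0]**2+s[1]**2),len(q))
q=P[(np.hypot(P[...,0]-.6,P[...,1]+.002)<.016)&(P[...,2]>.128)]; print('knob',np.median(q,0))
go()
E
```

```text
bar dir [ 0.42915852 -0.90322919] -64.58583048438204 ext -0.013040196039587629 0.011045914880292808 [ 0.56579433 -0.00918803] [ 0.57613109 -0.03094331] [0.12653877 0.12741218 0.12897608]
collar [ 0.60053552 -0.00248801] 0.04258398446316202 3222
[ 38   0   0   0  37  84  83  81  80  85  88  86  94  94 100  97  97 107
 106 108 110 110 110 111 111 108 106 102 104 102 104 103 105 104 104 105]
ring [ 0.59912327 -0.00276961] 0.035600534976813564 2629
knob [ 0.59911982 -0.00244359  0.13278312]
at [ 0.4661 -0.0669  0.0995] hd 98.02 tilt [ 0.0012 -0.0003] q6 -0.39 t 4.0 open 0.0138 F [-2.2  0.9  4.2]
```

{"method": "apply_moves", "body": {
  "series": [
    [[0,0,-10],[0,0,0]],
    [[0,0,-32],[0,0,0]],
    [[0,0,-33],[0,0,0]],
    [[0,0,-33],[0,0,0]],
    [[0,0,-33],[0,0,0]],
    [[0,0,0],[0,0,0]]
  ]
}}

```text
t: 4.48
tool_pos: [0.4668, -0.0671, 0.4151]
orientation: [2.054, 2.364, 0.008]
force: [0.2, 0.6, -0.8]
opening: 0.0141
gripper_force: 40.0
```

{"method": "apply_moves", "body": {
  "series": [
    [[0,0,0],[0,0,0.116]],
    [[0,0,0],[0,0,0.116]],
    [[0,0,0],[0,0,0.116]],
    [[0,0,0],[0,0,0.116]],
    [[0,0,0],[0,0,0.116]],
    [[0,0,0],[0,0,0.116]],
    [[0,0,0],[0,0,0.116]],
    [[0,0,0],[0,0,0.116]],
    [[0,0,0],[0,0,0.116]],
    [[0,0,0],[0,0,0.116]],
    [[0,0,0],[0,0,0.114]]
  ]
}}

```text
t: 5.4
tool_pos: [0.4654, -0.0667, 0.4066]
orientation: [-3.069, -0.672, 0.001]
force: [-0.4, -0.4, -1.2]
opening: 0.0138
gripper_force: 40.0
```

{"method": "apply_moves", "body": {
  "series": [
    [[12.8,-0.9,0],[0,0,0]],
    [[0,0,0],[0,0,0]],
    [[0,0,0],[0,0,0]],
    [[0,0,0],[0,0,0]]
  ]
}}

```text
t: 5.73
tool_pos: [0.4766, -0.0606, 0.4066]
orientation: [-3.066, -0.682, 0.001]
force: [-0.5, 0.7, -1.9]
opening: 0.0135
gripper_force: 40.0
```

```bash
python3 - <<'E'
from h import *
g,M,s=pose(); go()
im,d,c=snap('wrist'); cv2.imwrite('pics/w2.png',im)
P=pts(d,c); L=(P-g)@M  # tool frame about the grasp point
ok=(d>0)&(L[...,0]>.0)&(L[...,0]<.1)&(abs(L[...,1])<.03)
for nm,m in (('shank/foot',ok&(L[...,0]>.058)&(L[...,2]>-.01)&(L[...,2]<.1)),('handle',ok&(L[...,0]<.055)&(L[...,2]<.02)&(L[...,2]>-.02))):
    q=L[m]*1000; print(nm,len(q)); 
    if len(q): print(np.percentile(q,[2,25,50,75,98],axis=0).round(1))
q=L[ok&(L[...,0]>.068)&(L[...,2]>.065)&(L[...,2]<.1)]*1000; print('foot',len(q)); print(np.percentile(q,[2,50,98],axis=0).round(1) if len(q) else '')
h=cv2.cvtColor(im,cv2.COLOR_BGR2HSV);H,S,V=h[...,0],h[...,1],h[...,2]
m=((H<6)|(H>172))&(S>140)&(V>90)&(d>0)&(P[...,2]>.11)
q=P[m]; q=q[q[:,2]>np.percentile(q[:,2],20)]; print('tab',len(q))
if len(q): print(q.min(0),q.max(0),np.percentile(((q-g)@M)*1000,[2,50,98],axis=0).round(1))
E
```

```text
at [ 0.4764 -0.0606  0.2396] hd 25.08 tilt [-0.0008 -0.    ] q6 0.9 t 5.7 open 0.0135 F [-0.5  0.7 -1.9]
shank/foot 723
[[58.5 -3.  -2.3]
 [63.2 -1.1 -1.3]
 [68.4  0.4 -0.7]
 [75.   2.1 77.3]
 [84.   3.3 83.1]]
handle 5759
[[  1.7 -18.3 -17.6]
 [  9.7  -4.5  -6.5]
 [ 16.2   0.4  -5.8]
 [ 36.7   5.6  -4.6]
 [ 54.   19.4  13.8]]
foot 220
[[73.2 -3.1 76.2]
 [79.3  0.2 81.6]
 [84.5  3.4 83.3]]
tab 224
[ 0.56426118 -0.0312407   0.12652326] [ 0.57857561 -0.00767342  0.13012201] [[100.3  -8.4 109.8]
 [103.3   5.7 112. ]
 [106.4  15.  113. ]]
```

View pics/w2.png

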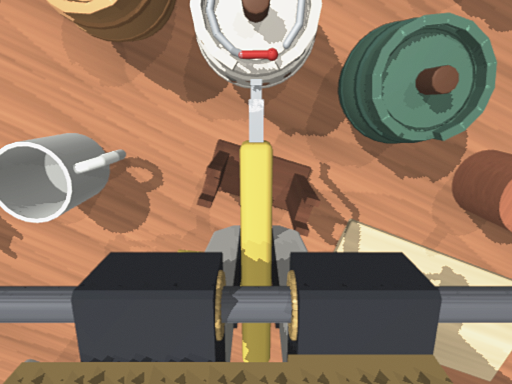

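The pick is held square, with its foot at (256,88) lined up with the red tab (258,54). I'm going down in front of the notch, in under the tab, then drawing up slowly.

{"method": "apply_moves", "body": {
  "series": [
    [[0,1.2,15],[0,0,0]],
    [[0,0,15],[0,0,0]],
    [[0,0,15],[0,0,0]],
    [[0,0,0],[0,0,0]],
    [[6,0,0],[0,0,0]],
    [[6,0,0],[0,0,0]],
    [[6,0,0],[0,0,0]],
    [[5,0,0],[0,0,0]],
    [[3.5,0,0],[0,0,0]],
    [[0,0,0],[0,0,0]],
    [[0,0,0],[0,0,0]]
  ]
}}

```text
t: 6.7
tool_pos: [0.5016, -0.0502, 0.3619]
orientation: [3.067, 0.681, -0.0]
force: [0.3, -0.2, -1.0]
opening: 0.0135
gripper_force: 40.0
```

```bash
python3 - <<'E'
from h import *
go()
a=snap('scene')[0][170:270,190:310]; b=snap('wrist')[0]
cv2.imwrite('pics/e1.png',np.hstack([cv2.resize(a,(480,400),interpolation=3),cv2.resize(b[:200,150:310],(320,400),interpolation=3)]))
E
```

```text
at [ 0.5016 -0.0502  0.1949] hd 25.06 tilt [-0.     -0.0001] q6 0.93 t 6.7 open 0.0135 F [ 0.3 -0.2 -1. ]
```

View pics/e1.png

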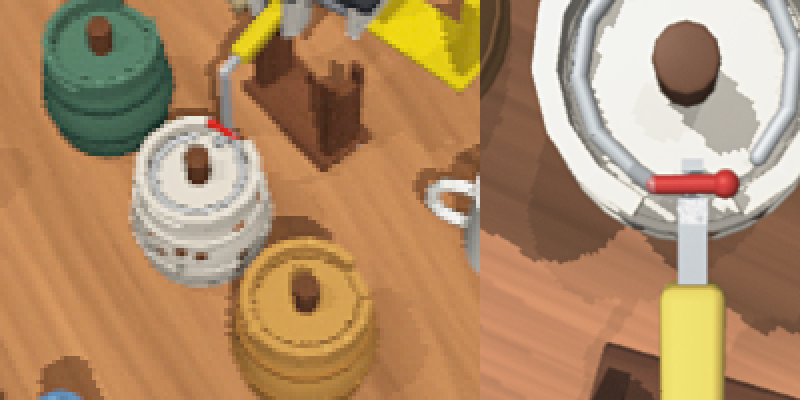

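The foot is under the tab, with its tip showing beyond the bar at (692,165). Drawing it up now.

{"method": "apply_moves", "body": {
  "series": [
    [[0,0,-5],[0,0,0]],
    [[0,0,-4],[0,0,0]],
    [[0,0,-3],[0,0,0]],
    [[0,0,-4],[0,0,0]],
    [[0,0,-4],[0,0,0]],
    [[0,0,-4],[0,0,0]],
    [[0,0,-4],[0,0,0]],
    [[0,0,-4],[0,0,0]],
    [[0,0,-4],[0,0,0]],
    [[0,0,-4],[0,0,0]],
    [[0,0,-4],[0,0,0]],
    [[0,0,-4],[0,0,0]]
  ]
}}

```text
t: 7.8
tool_pos: [0.5013, -0.0504, 0.4101]
orientation: [-3.067, -0.681, 0.0]
force: [-0.1, -0.4, -1.6]
opening: 0.0136
gripper_force: 40.0
```

{"method": "apply_moves", "body": {
  "series": [
    [[0,0,-5],[0,0,0]],
    [[0,0,-5],[0,0,0]],
    [[0,0,-5],[0,0,0]],
    [[0,0,-5],[0,0,0]],
    [[0,0,-5],[0,0,0]],
    [[0,0,-5],[0,0,0]],
    [[0,0,-6],[0,0,0]],
    [[0,0,-6],[0,0,0]],
    [[0,0,-6],[0,0,0]],
    [[0,0,-6],[0,0,0]],
    [[0,0,-6],[0,0,0]],
    [[0,0,-6],[0,0,0]]
  ]
}}

```text
t: 8.8
tool_pos: [0.5013, -0.0504, 0.4764]
orientation: [3.067, 0.681, -0.0]
force: [0.6, 0.2, -2.6]
opening: 0.0136
gripper_force: 40.0
```

{"method": "apply_moves", "body": {
  "series": [
    [[0,0,-7],[0,0,0]],
    [[0,0,-7],[0,0,0]],
    [[0,0,-7],[0,0,0]],
    [[0,0,-7],[0,0,0]],
    [[0,0,-7],[0,0,0]],
    [[0,0,-7],[0,0,0]],
    [[0,0,0],[0,0,0]],
    [[0,0,0],[0,0,0]],
    [[0,0,0],[0,0,0]]
  ]
}}

```text
t: 9.55
tool_pos: [0.5013, -0.0504, 0.5174]
orientation: [-3.067, -0.681, 0.001]
force: [-0.9, -0.1, -2.0]
opening: 0.0136
gripper_force: 40.0
```

```bash
python3 - <<'E'
from h import *
go()
a,da,ca=snap('scene'); b,db,cb=snap('side'); w=snap('wrist')[0]
cv2.imwrite('pics/e2.png',np.hstack([cv2.resize(a[110:250,190:310],(343,400),interpolation=3),cv2.resize(w[:200,150:320],(340,400),interpolation=3)]))
P=pts(da,ca);h=cv2.cvtColor(a,cv2.COLOR_BGR2HSV);H,S,V=h[...,0],h[...,1],h[...,2]
r=cv2.minAreaRect(P[(P[...,2]>.018)&(P[...,2]<.026)&(np.hypot(P[...,0]-.486,P[...,1]-.358)<.18)&(H<30)][:,:2].astype(np.float32)); print('tray',r)
E
```

```text
at [ 0.5013 -0.0504  0.3504] hd 25.03 tilt [-0.0004  0.0001] q6 0.93 t 9.6 open 0.0136 F [-0.9 -0.1 -2. ]
tray ((0.44219112396240234, 0.3547656536102295), (0.2690030038356781, 0.20047463476657867), 4.659838676452637)
```

View pics/e2.png

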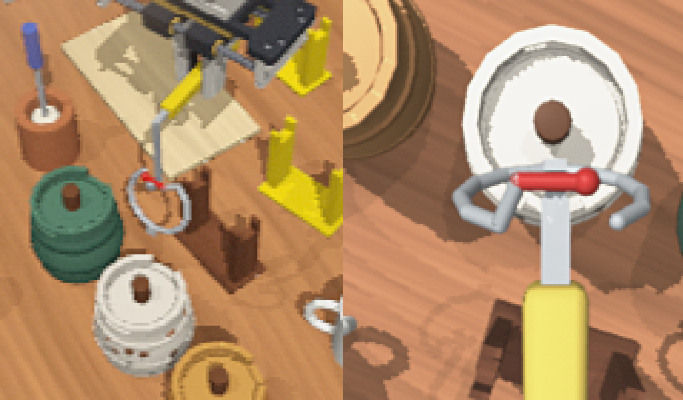

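The ring has come free and hangs in the hook, and the lid stayed on the ledge. Carrying it over to the light tray.

{"method": "apply_moves", "body": {
  "series": [
    [[0,0,0],[0,0,-0.05]],
    [[0,0,0],[0,0,-0.1]],
    [[0,0,0],[0,0,-0.11]],
    [[0,0,0],[0,0,-0.11]],
    [[0,0,0],[0,0,-0.11]],
    [[0,0,0],[0,0,-0.11]],
    [[0,0,0],[0,0,-0.11]],
    [[0,0,0],[0,0,-0.11]],
    [[0,0,0],[0,0,-0.11]],
    [[0,0,0],[0,0,-0.1]],
    [[0,0,0],[0,0,-0.08]],
    [[0,0,0],[0,0,-0.034]]
  ]
}}

```text
t: 10.7
tool_pos: [0.5013, -0.0504, 0.5173]
orientation: [-2.216, -2.226, 0.001]
force: [-0.3, 0.4, -1.7]
opening: 0.0137
gripper_force: 40.0
```

{"method": "apply_moves", "body": {
  "series": [
    [[12,-1,0],[0,0,0]],
    [[22,-1,0],[0,0,0]],
    [[30,-1.5,0],[0,0,0]],
    [[30,-1.5,0],[0,0,0]],
    [[30,-1.5,0],[0,0,0]],
    [[30,-1.5,0],[0,0,0]],
    [[30,-1.5,0],[0,0,0]],
    [[30,-1.5,0],[0,0,0]],
    [[30,-1.5,0],[0,0,0]],
    [[30,-1.5,0],[0,0,0]],
    [[20,-1,0],[0,0,0]],
    [[10,-0.8,0],[0,0,0]]
  ]
}}

```text
t: 11.7
tool_pos: [0.4845, 0.2567, 0.5172]
orientation: [-2.219, -2.222, 0.001]
force: [0.8, -0.0, -1.6]
opening: 0.0138
gripper_force: 40.0
```

{"method": "apply_moves", "body": {
  "series": [
    [[0,0,0],[0,0,0]],
    [[0,0,0],[0,0,0]],
    [[0,0,0],[0,0,0]],
    [[0,0,0],[0,0,0]],
    [[0,0,0],[0,0,0]],
    [[0,0,0],[0,0,0]],
    [[0,0,0],[0,0,0]],
    [[0,0,0],[0,0,0]]
  ]
}}

```text
t: 12.37
tool_pos: [0.4856, 0.2532, 0.5178]
orientation: [2.222, 2.221, 0.0]
force: [0.3, -0.2, -1.4]
opening: 0.0137
gripper_force: 40.0
```

```bash
python3 - <<'E'
from h import *
g,M,s=pose(); go()
a,da,ca=snap('scene'); w,dw,cw=snap('wrist'); b,db,cb=snap('side')
cv2.imwrite('pics/e3.png',np.hstack([cv2.resize(a[190:360,250:420],(400,400),interpolation=3),cv2.resize(w,(400,400))]))
for n,d,c in(('wrist',dw,cw),('side',db,cb),('scene',da,ca)):
    P=pts(d,c); m=((d>0)&(P[...,2]>.017)&(P[...,2]<.027)&(abs(P[...,0]-.486)<.16)&(abs(P[...,1]-.37)<.17)).astype(np.uint8)
    k,l,s,_=cv2.connectedComponentsWithStats(m,connectivity=8); i=1+np.argmax(s[1:,4]); q=P[l==i]
    print(n,cv2.minAreaRect(q[:,:2].astype(np.float32)))
P=pts(dw,cw); L=(P-g)@M*1000
# ring: nearby points in tool frame
m=(dw>0)&(L[...,2]>60)&(L[...,2]<175)&(abs(L[...,1])<45)&(L[...,0]>20)&(L[...,0]<150)
q=L[m]; print('ring',len(q)); print(np.percentile(q,[1,10,50,90,99],axis=0).round(0))
print(np.c_[[np.r_[q[(q[:,2]>z)&(q[:,2]<z+10)].mean(0).round(0),((q[:,2]>z)&(q[:,2]<z+10)).sum()] for z in range(60,170,10) if ((q[:,2]>z)&(q[:,2]<z+10)).sum()>3]])
E
```

```text
at [0.4857 0.2532 0.3508] hd 89.96 tilt [0.0001 0.    ] q6 0.39 t 12.4 open 0.0137 F [ 0.3 -0.2 -1.4]
wrist ((0.536808967590332, 0.3541078567504883), (0.07664056122303009, 0.17965877056121826), 4.483342170715332)
side ((0.4820490777492523, 0.3610558807849884), (0.18311245739459991, 0.2095835655927658), 4.696344375610352)
scene ((0.4857083261013031, 0.3580029010772705), (0.1827402561903, 0.20098747313022614), 4.638421058654785)
ring 1530
[[ 61. -35.  74.]
 [ 64. -30.  76.]
 [ 74.  -3.  85.]
 [ 79.  27. 133.]
 [ 83.  33. 140.]]
[[ 77.  -1.  77. 589.]
 [ 67.  -9.  85. 286.]
 [ 66.  -3.  94. 206.]
 [ 69.   0. 104.  86.]
 [ 72.  -3. 115.  62.]
 [ 73.   1. 125. 110.]
 [ 76.  -3. 135. 175.]
 [ 77.  -1. 141.  16.]]
```

View pics/e3.png

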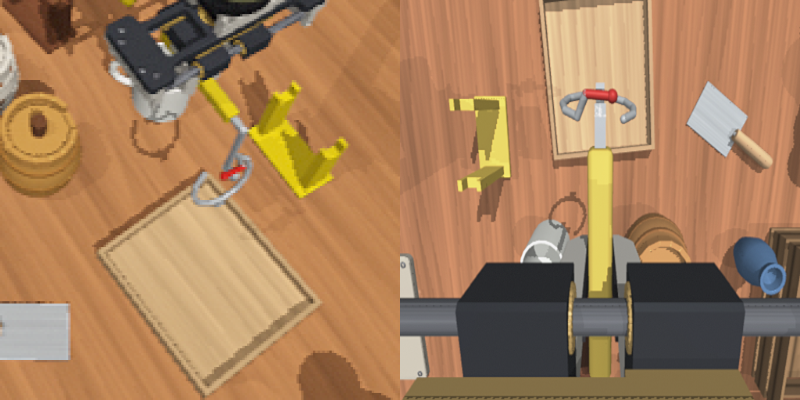

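The tray hasn't moved: (0.485, 0.359). The ring hangs nearly upright, so I'm lowering it and drawing back so it lies down.

{"method": "apply_moves", "body": {
  "series": [
    [[8.8,0,14],[0,0,0]],
    [[8.8,0,24],[0,0,0]],
    [[8.8,0,26],[0,0,0]],
    [[8.8,0,26],[0,0,0]],
    [[8.8,0,26],[0,0,0]],
    [[8.8,0,26],[0,0,0]],
    [[8.6,0,24],[0,0,0]],
    [[8.6,0,15],[0,0,0]],
    [[0,0,0],[0,0,0]],
    [[0,0,0],[0,0,0]],
    [[0,0,0],[0,0,0]],
    [[0,0,0],[0,0,0]]
  ]
}}

```text
t: 13.52
tool_pos: [0.4862, 0.3235, 0.3389]
orientation: [2.221, 2.22, 0.005]
force: [0.5, -0.7, -1.4]
opening: 0.0137
gripper_force: 40.0
```

{"method": "apply_moves", "body": {
  "series": [
    [[-8,0,3.5],[0,0,0]],
    [[-9,0,3.5],[0,0,0]],
    [[-9.5,0,3.7],[0,0,0]],
    [[-9.5,0,3.8],[0,0,0]],
    [[-11.5,0,7.5],[0,0,0]],
    [[-10,0,9.5],[0,0,0]],
    [[-8.5,0,11],[0,0,0]],
    [[-6,0,12.5],[0,0,0]],
    [[-4,0,11.5],[0,0,0]],
    [[0,0,0],[0,0,0]],
    [[0,0,0],[0,0,0]]
  ]
}}

```text
t: 14.43
tool_pos: [0.485, 0.2473, 0.2688]
orientation: [-2.221, -2.22, 0.004]
force: [0.3, -0.1, -1.3]
opening: 0.0137
gripper_force: 40.0
```

```bash
python3 - <<'E'
from h import *
g,M,s=pose(); go()
a,da,ca=snap('scene'); w,dw,cw=snap('wrist')
cv2.imwrite('pics/e4.png',np.hstack([cv2.resize(a[230:360,280:410],(400,400),interpolation=3),cv2.resize(w[:230,140:370],(400,400))]))
E
```

```text
at [0.4846 0.2472 0.1018] hd 89.98 tilt [-0.0025 -0.0008] q6 0.38 t 14.4 open 0.0137 F [ 0.3 -0.1 -1.3]
```

View pics/e4.png

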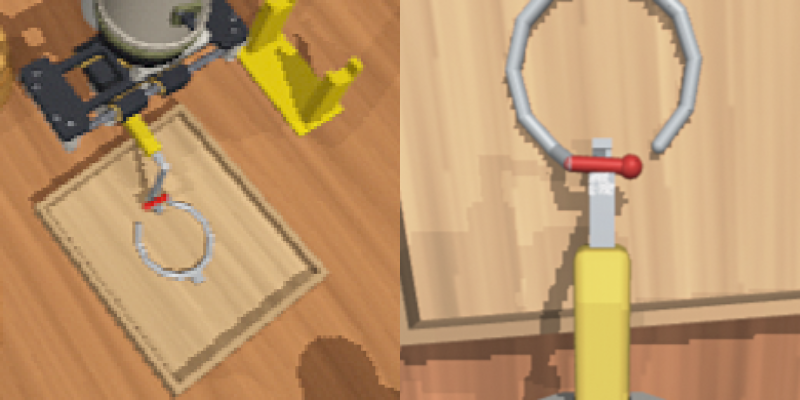

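The ring lies flat in the tray, tab at wrist crop (605,165). Unhooking, and taking the pick back to its rest.

{"method": "apply_moves", "body": {
  "series": [
    [[0,0,3],[0,0,0]],
    [[0,0,3],[0,0,0]],
    [[-6,0,0],[0,0,0]],
    [[-8,0,0],[0,0,0]],
    [[-10,0,0],[0,0,0]],
    [[0,0,-15],[0,0,0]],
    [[0,0,-30],[0,0,0]],
    [[0,0,-35],[0,0,0]],
    [[0,0,-35],[0,0,0]],
    [[0,0,-35],[0,0,0]],
    [[0,0,0],[0,0,-0.07]],
    [[0,0,0],[0,0,-0.07]]
  ]
}}

```text
t: 15.53
tool_pos: [0.4863, 0.2229, 0.4182]
orientation: [2.056, 2.371, 0.009]
force: [-0.1, -0.5, -1.4]
opening: 0.0134
gripper_force: 40.0
```

```bash
python3 - <<'E'
from h import *
go((.4661,-.0669,.25,98.05),(.4661,-.0669,.1,98.05))
E
```

```text
at [0.4874 0.2232 0.2512] hd 98.15 tilt [0.0064 0.002 ] q6 0.19 t 15.5 open 0.0134 F [-0.1 -0.5 -1.4]
  turn 1 x rz 0.0018
  shift 9 x [-31.59  -6.86   0.14] total [-284.3  -61.7    1.2]
  shift 5 x [ 0.  0. 30.] total [  0.   0. 150.]
```

{"method": "apply_moves", "body": {
  "series": [
    [[-20,-4,0],[0,0,0]],
    [[-30,-7,0],[0,0,0]],
    [[-32,-7,0],[0,0,0]],
    [[-32,-7,0],[0,0,0]],
    [[-32,-7,0],[0,0,0]],
    [[-32,-7,0],[0,0,0]],
    [[-32,-7,0],[0,0,0]],
    [[-32,-7,0],[0,0,0]],
    [[-28,-6,0],[0,0,0]],
    [[-14.3,-2.7,0],[0,0,0]],
    [[0,0,0],[0,0,0]],
    [[0,0,0],[0,0,0]]
  ]
}}

```text
t: 16.53
tool_pos: [0.4637, -0.0676, 0.4143]
orientation: [2.064, 2.368, 0.0]
force: [-0.0, -0.3, -0.7]
opening: 0.0136
gripper_force: 40.0
```

{"method": "apply_moves", "body": {
  "series": [
    [[0,0,30],[0,0,0]],
    [[0,0,30],[0,0,0]],
    [[0,0,30],[0,0,0]],
    [[0,0,0],[0,0,0]],
    [[0,0,0],[0,0,0]],
    [[0,0,0],[0,0,0]]
  ]
}}

```text
t: 17.03
tool_pos: [0.4646, -0.066, 0.326]
orientation: [2.059, 2.371, 0.001]
force: [1.3, -1.1, -1.1]
opening: 0.0134
gripper_force: 40.0
```

```bash
python3 - <<'E'
from h import *
go((.4661,-.0669,.1,98.05),step=20)
g,M,s=pose(); w,d,c=snap('wrist'); P=pts(d,c); L=(P-g)@M*1000
q=L[(d>0)&(L[...,0]>68)&(L[...,0]<95)&(abs(L[...,1])<10)&(L[...,2]>65)&(L[...,2]<95)]; print('foot',np.percentile(q,[2,50,98],axis=0).round(1))
E
```

```text
at [ 0.4649 -0.0661  0.159 ] hd 98.07 tilt [ 0.0015 -0.0002] q6 -0.39 t 17.0 open 0.0134 F [ 1.3 -1.1 -1.1]
  turn 1 x rz 0.0004
  shift 3 x [-0.33  0.36 19.66] total [-1.   1.1 59. ]
foot [[72.2 -3.2 75.7]
 [78.4 -0.  81.5]
 [83.6  3.2 83.1]]
```

{"method": "apply_moves", "body": {
  "series": [
    [[-1,1.1,20],[0,0,0]],
    [[0,0,20],[0,0,0]],
    [[0,0,10],[0,0,0]],
    [[0,0,6],[0,0,0]],
    [[0,0,3],[0,0,0]],
    [[0,0,0],[0,0,0]],
    [[0,0,0],[0,0,0]]
  ]
}}

```text
t: 17.67
tool_pos: [0.466, -0.0675, 0.2667]
orientation: [2.059, 2.37, 0.002]
force: [-0.0, -1.5, -0.4]
opening: 0.0134
gripper_force: 40.0
```

{"method": "apply_moves", "body": {
  "series": [
    [[0,0,0],[0,0,0]],
    [[0,0,0],[0,0,0]],
    [[0,0,0],[0,0,0]],
    [[0,0,0],[0,0,0]],
    [[0,0,-20],[0,0,0]],
    [[0,0,-35],[0,0,0]],
    [[0,0,-35],[0,0,0]],
    [[0,0,-35],[0,0,0]],
    [[0,0,-35],[0,0,0]],
    [[0,0,0],[0,0,0]],
    [[0,0,0],[0,0,0]]
  ],
  "claw": 0.45
}}

```text
t: 18.58
tool_pos: [0.466, -0.0675, 0.4282]
orientation: [2.057, 2.368, 0.004]
force: [0.2, 0.3, -1.2]
opening: 0.0421
gripper_force: 0.0
```

```bash
cat > lids.py <<'E'
from h import *
def knobs(n='wrist'):
    w,d,c=snap(n); P=pts(d,c); out={}
    for nm,(x,y) in dict(green=(.610,-.1455),white=(.5995,-.0025),ochre=(.5845,.1275)).items():
        m=(d>0)&(np.hypot(P[...,0]-x,P[...,1]-y)<.02)&(P[...,2]>.130)&(P[...,2]<.139)
        q=P[m]
        if len(q)>15: (cx,cy),r=cv2.minEnclosingCircle(q[:,:2].astype(np.float32)); print(nm,'knob',len(q),np.round((cx,cy,r),4),np.round(np.median(q,0),4))
    return w,d,c,P
E
python3 - <<'E'
from lids import *
w,d,c,P=knobs(); g,M,s=pose()
h=cv2.cvtColor(w,cv2.COLOR_BGR2HSV);H,S=h[...,0],h[...,1]
m=(P[...,2]>.1)&(P[...,2]<.113)&(H>20)&(H<35)&(S>120)&(np.hypot(P[...,0]-.466,P[...,1]+.069)<.08)&(d>0)
print('pick',np.median(P[m],0),cv2.minAreaRect(P[m][:,:2].astype(np.float32)))
knobs('scene')
go((.5995,-.0025,.25,None),(.5995,-.0025,.132,None))
E
```

```text
white knob 502 [ 0.6002 -0.0024  0.0101] [ 0.5995 -0.0026  0.1329]
pick [ 0.46593096 -0.06494765  0.10526556] ((0.4661213457584381, -0.06811114400625229), (0.013264553621411324, 0.10838393121957779), 8.149312973022461)
green knob 29 [ 0.6109 -0.1453  0.0104] [ 0.6127 -0.1454  0.135 ]
white knob 32 [ 0.6013 -0.0034  0.0106] [ 0.6016 -0.0039  0.1336]
ochre knob 39 [0.5862 0.1267 0.0106] [0.5859 0.1278 0.1341]
at [ 0.465  -0.0673  0.2574] hd 98.02 tilt [-0.0009  0.0002] q6 -0.39 t 18.7 open 0.0419 F [-0.3  0.1 -1.2]
  shift 5 x [ 9.08 28.44  1.48] total [ 45.4 142.2   7.4]
  shift 4 x [ 0.   0.  29.5] total [  0.   0. 118.]
```

The pick is back in its rest at (0.466, -0.068). Now the white lid.

{"method": "apply_moves", "body": {
  "series": [
    [[9,28.5,1.4],[0,0,0]],
    [[9,28.5,1.4],[0,0,0]],
    [[9,28.5,1.4],[0,0,0]],
    [[9,28.5,1.4],[0,0,0]],
    [[9.3,28.5,1.4],[0,0,0]],
    [[0,0,25],[0,0,0]],
    [[0,0,30],[0,0,0]],
    [[0,0,20],[0,0,0]],
    [[0,0,0],[0,0,0]],
    [[0,0,0],[0,0,0]],
    [[0,0,0],[0,0,0]]
  ],
  "claw": 0.34
}}

```text
t: 19.6
tool_pos: [0.6001, -0.0027, 0.3436]
orientation: [-2.061, -2.371, 0.0]
force: [0.6, -0.1, 1.2]
opening: 0.0316
gripper_force: 0.0
```

```bash
python3 - <<'E'
from lids import *
go((.5998,-.0025,.131,None))
E
```

```text
at [ 0.6001 -0.0027  0.1766] hd 98.01 tilt [-0.0002  0.    ] q6 -0.23 t 19.6 open 0.0316 F [ 0.6 -0.1  1.2]
  shift 2 x [ 0.1  -0.13 22.82] total [ 0.2 -0.3 45.6]
```

{"method": "apply_moves", "body": {
  "series": [
    [[0,-0.2,20],[0,0,0]],
    [[0,0,17],[0,0,0]],
    [[0,0,8.6],[0,0,0]],
    [[0,0,0],[0,0,0]],
    [[0,0,0],[0,0,0]]
  ]
}}

```text
t: 20.02
tool_pos: [0.6001, -0.0027, 0.2987]
orientation: [2.06, 2.371, 0.001]
force: [-0.3, 0.3, 1.2]
opening: 0.032
gripper_force: 0.0
```

{"method": "apply_moves", "body": {
  "series": [
    [[0,0,0],[0,0,0]],
    [[0,0,0],[0,0,0]],
    [[0,0,0],[0,0,0]],
    [[0,0,0],[0,0,0]],
    [[0,0,-5],[0,0,0]],
    [[0,0,-10],[0,0,0]],
    [[0,0,-25],[0,0,0]],
    [[0,0,-25],[0,0,0]],
    [[0,0,-25],[0,0,0]]
  ],
  "claw": 0,
  "newtons": 25
}}

```text
t: 20.77
tool_pos: [0.5996, -0.0026, 0.3888]
orientation: [-2.06, -2.371, 0.001]
force: [0.2, 0.3, -1.2]
opening: 0.0194
gripper_force: 25.0
```

{"method": "apply_moves", "body": {
  "series": [
    [[-18.8,-21,0],[0,0,0]],
    [[-18.8,-21,0],[0,0,0]],
    [[-18.8,-21,0],[0,0,0]],
    [[-18.8,-21,0],[0,0,0]],
    [[-18.8,-21,0],[0,0,0]],
    [[-18.8,-21,0],[0,0,0]],
    [[-18.8,-21,0],[0,0,0]],
    [[-18.8,-21,0],[0,0,0]],
    [[-18.8,-21,0],[0,0,0]],
    [[-18.8,-21,0],[0,0,0]],
    [[-18.8,-21,0],[0,0,0]],
    [[0,0,0],[0,0,0]]
  ]
}}

```text
t: 21.77
tool_pos: [0.3976, -0.2423, 0.3884]
orientation: [2.064, 2.368, -0.003]
force: [-0.9, 1.3, -1.1]
opening: 0.0195
gripper_force: 25.0
```

{"method": "apply_moves", "body": {
  "series": [
    [[0,0,30],[0,0,0]],
    [[0,0,30],[0,0,0]],
    [[0,0,30],[0,0,0]],
    [[0,0,30],[0,0,0]],
    [[0,0,25],[0,0,0]],
    [[0,0,15],[0,0,0]],
    [[0,0,6],[0,0,0]],
    [[0,0,0],[0,0,0]],
    [[0,0,0],[0,0,0]],
    [[0,0,0],[0,0,0]]
  ]
}}

```text
t: 22.6
tool_pos: [0.4009, -0.2401, 0.2234]
orientation: [2.059, 2.37, 0.0]
force: [1.0, -0.1, -0.5]
opening: 0.0193
gripper_force: 25.0
```

```bash
python3 - <<'E'
from lids import *
go((.3997,-.240,.0445,None))
a,d,c=snap('side')
cv2.imwrite('pics/e5.png',cv2.resize(a[130:330,190:360],(510,600),interpolation=3))
E
```

```text
at [ 0.4012 -0.2404  0.0564] hd 98.03 tilt [ 0.0021 -0.0016] q6 -0.79 t 22.6 open 0.0193 F [ 1.  -0.1 -0.5]
  shift 1 x [ 0.57 -1.46 11.91] total [ 0.6 -1.5 11.9]
```

View pics/e5.png

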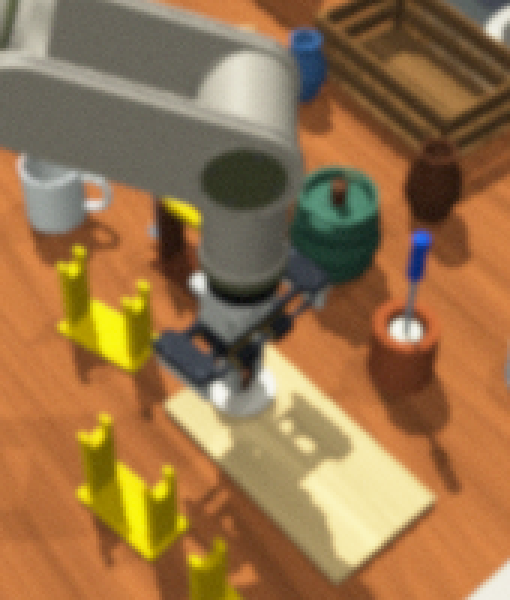

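The lid hangs level over the near end of the board. Setting it down, then on to green.

{"method": "apply_moves", "body": {
  "series": [
    [[0,-0.5,8],[0,0,0]],
    [[0,0,4],[0,0,0]],
    [[0,0,0.5],[0,0,0]],
    [[0,0,0],[0,0,0]],
    [[0,0,0],[0,0,0]]
  ]
}}

```text
t: 23.07
tool_pos: [0.4001, -0.2401, 0.21]
orientation: [2.06, 2.37, 0.0]
force: [-0.0, 1.2, 5.9]
opening: 0.0193
gripper_force: 25.0
```

{"method": "apply_moves", "body": {
  "series": [
    [[0,0,0],[0,0,0]],
    [[0,0,0],[0,0,0]],
    [[0,0,0],[0,0,0]],
    [[0,0,-15],[0,0,0]],
    [[0,0,-35],[0,0,0]],
    [[0,0,-35],[0,0,0]],
    [[0,0,-35],[0,0,0]],
    [[0,0,-35],[0,0,0]],
    [[0,0,-35],[0,0,0]]
  ],
  "claw": 0.34
}}

```text
t: 23.82
tool_pos: [0.3992, -0.2395, 0.4006]
orientation: [-2.06, -2.371, 0.0]
force: [0.3, -0.8, 0.4]
opening: 0.0315
gripper_force: 0.0
```

{"method": "apply_moves", "body": {
  "series": [
    [[8,27.6,0],[0,0,0]],
    [[8,27.6,0],[0,0,0]],
    [[8,27.6,0],[0,0,0]],
    [[8,27.6,0],[0,0,0]],
    [[8,27.6,0],[0,0,0]],
    [[8,27.6,0],[0,0,0]],
    [[8,27.6,0],[0,0,0]],
    [[8,27.6,0],[0,0,0]],
    [[0,0,0],[0,0,0]],
    [[0,0,0],[0,0,0]]
  ]
}}

```text
t: 24.65
tool_pos: [0.61, -0.1447, 0.3977]
orientation: [-2.057, -2.372, 0.001]
force: [-0.9, 0.1, 0.2]
opening: 0.0318
gripper_force: 0.0
```

```bash
python3 - <<'E'
from lids import *
knobs(); 
for n in('scene','side'):
    w,d,c=snap(n); P=pts(d,c)
    q=P[(d>0)&(np.hypot(P[...,0]-.4,P[...,1]+.24)<.05)&(P[...,2]>.04)&(P[...,2]<.055)]; print(n,'lid knob',len(q),np.median(q,0) if len(q) else '')
go((.610,-.1455,.131,None))
E
```

```text
green knob 524 [ 0.6107 -0.1451  0.01  ] [ 0.6105 -0.1446  0.1334]
scene lid knob 22 [ 0.4023209  -0.2401533   0.04481521]
side lid knob 28 [ 0.39781187 -0.24055866  0.04510521]
at [ 0.6086 -0.146   0.232 ] hd 97.99 tilt [-0.0006 -0.0001] q6 -0.46 t 24.8 open 0.0318 F [ 0.3 -0.6 -0.6]
  shift 4 x [ 0.06  0.37 25.24] total [  0.3   1.5 101. ]
```

{"method": "apply_moves", "body": {
  "series": [
    [[0.9,1.7,25],[0,0,0]],
    [[0,0,30],[0,0,0]],
    [[0,0,28],[0,0,0]],
    [[0,0,12],[0,0,0]],
    [[0,0,6],[0,0,0]],
    [[0,0,0],[0,0,0]],
    [[0,0,0],[0,0,0]]
  ]
}}

```text
t: 25.38
tool_pos: [0.6111, -0.1448, 0.2997]
orientation: [2.06, 2.37, 0.001]
force: [0.4, 0.3, 0.6]
opening: 0.0319
gripper_force: 0.0
```

{"method": "apply_moves", "body": {
  "series": [
    [[0,0,0],[0,0,0]],
    [[0,0,0],[0,0,0]],
    [[0,0,0],[0,0,0]],
    [[0,0,0],[0,0,0]],
    [[0,0,-5],[0,0,0]],
    [[0,0,-10],[0,0,0]],
    [[0,0,-25],[0,0,0]],
    [[0,0,-25],[0,0,0]],
    [[0,0,-25],[0,0,0]]
  ],
  "claw": 0
}}

```text
t: 26.13
tool_pos: [0.6106, -0.1442, 0.3895]
orientation: [-2.06, -2.371, 0.0]
force: [-0.4, -0.4, -0.4]
opening: 0.0195
gripper_force: 25.0
```

{"method": "apply_moves", "body": {
  "series": [
    [[1.9,-28.6,0],[0,0,0]],
    [[1.9,-28.6,0],[0,0,0]],
    [[1.9,-28.6,0],[0,0,0]],
    [[1.9,-28.6,0],[0,0,0]],
    [[1.9,-28.6,0],[0,0,0]],
    [[1.9,-28.6,0],[0,0,0]],
    [[1.9,-28.6,0],[0,0,0]],
    [[0,0,0],[0,0,0]]
  ]
}}

```text
t: 26.8
tool_pos: [0.4073, -0.1591, 0.3884]
orientation: [-2.061, -2.37, 0.002]
force: [-1.2, -0.2, -1.2]
opening: 0.0194
gripper_force: 25.0
```

{"method": "apply_moves", "body": {
  "series": [
    [[-31.7,-4.4,0],[0,0,0]],
    [[-31.7,-4.4,0],[0,0,0]],
    [[-31.7,-4.4,0],[0,0,0]],
    [[-31.7,-4.4,0],[0,0,0]],
    [[-31.7,-4.4,0],[0,0,0]],
    [[-31.7,-4.4,0],[0,0,0]],
    [[-31.7,-4.4,0],[0,0,0]],
    [[-31.7,-4.4,0],[0,0,0]],
    [[0,0,0],[0,0,0]],
    [[0,0,0],[0,0,0]]
  ]
}}

```text
t: 27.63
tool_pos: [0.4111, -0.4167, 0.3881]
orientation: [-2.063, -2.369, -0.0]
force: [-0.5, 0.2, -0.6]
opening: 0.0196
gripper_force: 25.0
```

```bash
python3 - <<'E'
from lids import *
go((.4104,-.416,.0445,None))
E
```

```text
at [ 0.411  -0.4166  0.2211] hd 97.9 tilt [-0.0002  0.0005] q6 -1.02 t 27.6 open 0.0196 F [-0.5  0.2 -0.6]
  shift 6 x [ 0.11 -0.09 29.43] total [  0.7  -0.5 176.6]
```

{"method": "apply_moves", "body": {
  "series": [
    [[0,0,30],[0,0,0]],
    [[0,0,33],[0,0,0]],
    [[0,0,33],[0,0,0]],
    [[0,0,33],[0,0,0]],
    [[0,0,25],[0,0,0]],
    [[0,0,13],[0,0,0]],
    [[0,0,7],[0,0,0]],
    [[0,0,3],[0,0,0]],
    [[0,0,0],[0,0,0]],
    [[0,0,0],[0,0,0]]
  ]
}}

```text
t: 28.47
tool_pos: [0.4121, -0.4156, 0.2131]
orientation: [2.058, 2.37, -0.001]
force: [-0.1, -0.7, -0.6]
opening: 0.0196
gripper_force: 25.0
```

{"method": "apply_moves", "body": {
  "series": [
    [[0,0,0],[0,0,0]],
    [[0,0,0],[0,0,0]],
    [[0,0,0],[0,0,0]],
    [[0,0,-15],[0,0,0]],
    [[0,0,-35],[0,0,0]],
    [[0,0,-35],[0,0,0]],
    [[0,0,-35],[0,0,0]],
    [[0,0,-35],[0,0,0]],
    [[0,0,-35],[0,0,0]]
  ],
  "claw": 0.34
}}

```text
t: 29.22
tool_pos: [0.4111, -0.415, 0.4033]
orientation: [2.06, 2.371, -0.0]
force: [0.2, -0.5, 0.1]
opening: 0.0318
gripper_force: 0.0
```

{"method": "apply_moves", "body": {
  "series": [
    [[30.3,14.5,0],[0,0,0]],
    [[30.3,14.5,0],[0,0,0]],
    [[30.3,14.5,0],[0,0,0]],
    [[30.3,14.5,0],[0,0,0]],
    [[30.3,14.5,0],[0,0,0]],
    [[30.3,14.5,0],[0,0,0]],
    [[30.3,14.5,0],[0,0,0]],
    [[30.3,14.5,0],[0,0,0]],
    [[30.3,14.5,0],[0,0,0]],
    [[30.3,14.5,0],[0,0,0]]
  ]
}}

```text
t: 30.05
tool_pos: [0.5127, -0.0933, 0.4017]
orientation: [2.06, 2.37, 0.001]
force: [0.7, 0.6, -0.1]
opening: 0.0315
gripper_force: 0.0
```

{"method": "apply_moves", "body": {
  "series": [
    [[30.3,14.6,0],[0,0,0]],
    [[30.3,14.6,0],[0,0,0]],
    [[30.3,14.6,0],[0,0,0]],
    [[30.3,14.6,0],[0,0,0]],
    [[30.3,14.6,0],[0,0,0]],
    [[30.3,14.6,0],[0,0,0]],
    [[30,14.6,0],[0,0,0]],
    [[0,0,0],[0,0,0]],
    [[0,0,0],[0,0,0]]
  ]
}}

```text
t: 30.8
tool_pos: [0.5843, 0.1308, 0.4011]
orientation: [2.057, 2.374, 0.0]
force: [-0.9, -1.0, -0.4]
opening: 0.0319
gripper_force: 0.0
```

```bash
python3 - <<'E'
from lids import *
knobs(); 
w,d,c=snap('side'); P=pts(d,c)
q=P[(d>0)&(np.hypot(P[...,0]-.41,P[...,1]+.416)<.03)&(P[...,2]>.04)&(P[...,2]<.055)]; print('lid knob',len(q),np.median(q,0) if len(q) else '')
go((.585,.1275,.1325,None))
E
```

```text
ochre knob 510 [0.5844 0.1285 0.0101] [0.5843 0.1291 0.1334]
lid knob 32 [ 0.41097395 -0.41576427  0.04441919]
at [0.5841 0.1288 0.2342] hd 98.04 tilt [-0.     -0.0004] q6 -0.01 t 30.9 open 0.0314 F [0.3 0.4 0.1]
  shift 4 x [-0.34  0.18 25.43] total [ -1.4   0.7 101.7]
```

{"method": "apply_moves", "body": {
  "series": [
    [[0,0.3,25],[0,0,0]],
    [[0,0,30],[0,0,0]],
    [[0,0,28],[0,0,0]],
    [[0,0,12],[0,0,0]],
    [[0,0,7],[0,0,0]],
    [[0,0,0],[0,0,0]],
    [[0,0,0],[0,0,0]]
  ]
}}

```text
t: 31.48
tool_pos: [0.585, 0.1287, 0.3005]
orientation: [2.061, 2.37, 0.002]
force: [-0.7, 0.1, 0.0]
opening: 0.0319
gripper_force: 0.0
```

{"method": "apply_moves", "body": {
  "series": [
    [[0,0,0],[0,0,0]],
    [[0,0,0],[0,0,0]],
    [[0,0,0],[0,0,0]],
    [[0,0,0],[0,0,0]],
    [[0,0,-5],[0,0,0]],
    [[0,0,-10],[0,0,0]],
    [[0,0,-25],[0,0,0]],
    [[0,0,-25],[0,0,0]],
    [[0,0,-25],[0,0,0]]
  ],
  "claw": 0
}}

```text
t: 32.23
tool_pos: [0.5842, 0.1291, 0.3905]
orientation: [-2.06, -2.371, 0.001]
force: [-0.0, 0.0, 0.0]
opening: 0.0196
gripper_force: 25.0
```

{"method": "apply_moves", "body": {
  "series": [
    [[-26.7,-15.1,0],[0,0,0]],
    [[-26.7,-15.1,0],[0,0,0]],
    [[-26.7,-15.1,0],[0,0,0]],
    [[-26.7,-15.1,0],[0,0,0]],
    [[-26.7,-15.1,0],[0,0,0]],
    [[-26.7,-15.1,0],[0,0,0]],
    [[-26.7,-15.1,0],[0,0,0]],
    [[-26.7,-15.1,0],[0,0,0]]
  ]
}}

```text
t: 32.9
tool_pos: [0.4939, -0.1004, 0.3901]
orientation: [2.06, 2.371, 0.001]
force: [0.2, -0.7, -0.7]
opening: 0.0194
gripper_force: 25.0
```

{"method": "apply_moves", "body": {
  "series": [
    [[-26.7,-15.1,0],[0,0,0]],
    [[-26.7,-15.1,0],[0,0,0]],
    [[-26.7,-15.1,0],[0,0,0]],
    [[-26.7,-15.1,0],[0,0,0]],
    [[-26.7,-15.1,0],[0,0,0]],
    [[-26.7,-15.1,0],[0,0,0]],
    [[-26.7,-15.1,0],[0,0,0]],
    [[-26.7,-15.1,0],[0,0,0]],
    [[0,0,0],[0,0,0]],
    [[0,0,0],[0,0,0]]
  ]
}}

```text
t: 33.73
tool_pos: [0.4042, -0.3287, 0.3898]
orientation: [2.064, 2.368, 0.0]
force: [1.0, -0.3, -0.5]
opening: 0.0192
gripper_force: 25.0
```

```bash
python3 - <<'E'
from lids import *
go((.405,-.328,.0447,None))
E
```

```text
at [ 0.4042 -0.3288  0.2228] hd 97.85 tilt [ 0.0002 -0.0001] q6 -0.92 t 33.7 open 0.0192 F [ 1.  -0.3 -0.5]
  shift 6 x [ 0.11  0.14 29.68] total [  0.6   0.8 178.1]
```

{"method": "apply_moves", "body": {
  "series": [
    [[0.5,0.8,30],[0,0,0]],
    [[0,0,33],[0,0,0]],
    [[0,0,33],[0,0,0]],
    [[0,0,33],[0,0,0]],
    [[0,0,25],[0,0,0]],
    [[0,0,13],[0,0,0]],
    [[0,0,7],[0,0,0]],
    [[0,0,4],[0,0,0]],
    [[0,0,0],[0,0,0]],
    [[0,0,0],[0,0,0]]
  ]
}}

```text
t: 34.57
tool_pos: [0.4065, -0.3267, 0.2125]
orientation: [2.058, 2.371, 0.0]
force: [-0.1, -0.3, -0.7]
opening: 0.0194
gripper_force: 25.0
```

{"method": "apply_moves", "body": {
  "series": [
    [[0,0,0],[0,0,0]],
    [[0,0,0],[0,0,0]],
    [[0,0,0],[0,0,0]],
    [[0,0,-15],[0,0,0]],
    [[0,0,-35],[0,0,0]],
    [[0,0,-35],[0,0,0]],
    [[0,0,-35],[0,0,0]],
    [[0,0,-35],[0,0,0]],
    [[0,0,-35],[0,0,0]],
    [[0,0,-25],[0,0,0]],
    [[0,0,0],[0,0,0]]
  ],
  "claw": 0.5
}}

```text
t: 35.48
tool_pos: [0.4064, -0.3278, 0.4337]
orientation: [2.053, 2.363, -0.001]
force: [1.1, -1.0, 0.7]
opening: 0.0463
gripper_force: 0.0
```

{"method": "apply_moves", "body": {
  "series": [
    [[-0.7,27.7,0],[0,0,0]],
    [[-0.7,27.7,0],[0,0,0]],
    [[-0.7,27.7,0],[0,0,0]],
    [[-0.7,27.7,0],[0,0,0]],
    [[-0.7,27.7,0],[0,0,0]],
    [[-0.7,27.7,0],[0,0,0]],
    [[0,0,0],[0,0,0]],
    [[0,0,0],[0,0,0]],
    [[0,0,0],[0,0,0]]
  ]
}}

```text
t: 36.23
tool_pos: [0.5706, -0.3079, 0.4253]
orientation: [-2.059, -2.371, 0.001]
force: [-0.5, 0.8, 1.1]
opening: 0.0465
gripper_force: 0.0
```

```bash
python3 - <<'E'
from lids import *
w,d,c=snap('wrist'); P=pts(d,c); g,M,s=pose(); L=(P-g)@M*1000
m=(d>0)&(np.hypot(P[...,0]-.57,P[...,1]+.309)<.03)&(P[...,2]>.14)&(P[...,2]<.222); q=P[m]; print('brush',len(q),np.percentile(q,[2,50,98],axis=0).round(4) if len(q) else '')
m=(d>0)&(np.hypot(P[...,0]-.57,P[...,1]+.309)<.05)&(P[...,2]>.07)&(P[...,2]<.084); q=P[m]; print('pot',len(q), cv2.minEnclosingCircle(q[:,:2].astype(np.float32)) if len(q) else '')
for n in('side','scene'):
    w,d,c=snap(n); P=pts(d,c)
    for x,y in((.4,-.24),(.405,-.328),(.411,-.416)):
        q=P[(d>0)&(np.hypot(P[...,0]-x,P[...,1]-y)<.02)&(P[...,2]>.038)&(P[...,2]<.055)]; print(n,'lid knob',len(q),np.round(np.median(q,0),4) if len(q) else '')
    q=P[(d>0)&(np.hypot(P[...,0]-.57,P[...,1]+.309)<.04)&(P[...,2]>.16)&(P[...,2]<.222)];print(n,'brush',len(q),np.round((q.min(0)+q.max(0))/2,4) if len(q) else '')
go((.570,-.309,.193,None))
E
```

```text
brush 1266 [[ 0.5624 -0.3163  0.1629]
 [ 0.5703 -0.3045  0.216 ]
 [ 0.5787 -0.3007  0.2186]]
pot 2277 ((0.5704746842384338, -0.30945321917533875), 0.03624853491783142)
side lid knob 29 [ 0.3993 -0.2411  0.0452]
side lid knob 33 [ 0.4043 -0.3278  0.045 ]
side lid knob 35 [ 0.4101 -0.4174  0.0451]
side brush 91 [ 0.5685 -0.3098  0.1912]
scene lid knob 24 [ 0.4037 -0.2384  0.0459]
scene lid knob 23 [ 0.4094 -0.3242  0.0453]
scene lid knob 23 [ 0.4153 -0.4155  0.0463]
scene brush 85 [ 0.5717 -0.308   0.1915]
at [ 0.57   -0.3083  0.2594] hd 97.97 tilt [ 0.0002 -0.0003] q6 -0.71 t 36.4 open 0.0466 F [ 0.4 -0.7 -0. ]
  shift 3 x [-0.22 -0.03 22.15] total [-0.7 -0.1 66.4]
```

All three lids stand knob-up on the board (knob tops at z ≈ 0.045). Now the brush.

{"method": "apply_moves", "body": {
  "series": [
    [[-0.7,0.3,20],[0,0,0]],
    [[0,0,22],[0,0,0]],
    [[0,0,16],[0,0,0]],
    [[0,0,8],[0,0,0]],
    [[0,0,0],[0,0,0]],
    [[0,0,0],[0,0,0]]
  ]
}}

```text
t: 36.88
tool_pos: [0.5708, -0.3089, 0.3607]
orientation: [2.061, 2.371, -0.0]
force: [0.6, 0.3, 0.3]
opening: 0.047
gripper_force: 0.0
```

{"method": "apply_moves", "body": {
  "series": [
    [[0,0,0],[0,0,0]],
    [[0,0,0],[0,0,0]],
    [[0,0,0],[0,0,0]],
    [[0,0,0],[0,0,0]],
    [[0,0,0],[0,0,0]],
    [[0,0,0],[0,0,0]]
  ],
  "claw": 0,
  "newtons": 35
}}

```text
t: 37.38
tool_pos: [0.5711, -0.3087, 0.3607]
orientation: [2.06, 2.371, -0.001]
force: [-1.5, -0.4, 3.9]
opening: 0.0175
gripper_force: 35.0
```

{"method": "apply_moves", "body": {
  "series": [
    [[0,0,-10],[0,0,0]],
    [[0,0,-20],[0,0,0]],
    [[0,0,-30],[0,0,0]],
    [[0,0,-30],[0,0,0]],
    [[0,0,-30],[0,0,0]],
    [[0,0,-30],[0,0,0]],
    [[0,0,0],[0,0,0]],
    [[0,0,0],[0,0,0]],
    [[0,0,0],[0,0,0]]
  ]
}}

```text
t: 38.13
tool_pos: [0.5711, -0.3086, 0.5097]
orientation: [-2.06, -2.371, -0.0]
force: [0.0, -1.0, -1.6]
opening: 0.0174
gripper_force: 35.0
```

```bash
cat > jars.py <<'E'
from h import *
f=lambda q:np.linalg.lstsq(np.c_[2*q[:,:2],np.ones(len(q))],(q[:,:2]**2).sum(1),rcond=None)[0]
def jars(cams=('scene','side')):
    for n in cams:
        w,d,c=snap(n); P=pts(d,c)
        for nm,(x,y) in dict(green=(.6105,-.145),white=(.6,-.0025),ochre=(.5845,.128)).items():
            q=P[(d>0)&(np.hypot(P[...,0]-x,P[...,1]-y)<.06)&(P[...,2]>.112)&(P[...,2]<.122)]
            if len(q)>30: s=f(q); print(n,nm,'collar',len(q),np.round(s[:2],4),'r',round(np.sqrt(s[2]+s[0]**2+s[1]**2),4),'z',np.round(np.percentile(q[:,2],[5,50,95]),4))
E
python3 - <<'E'
from jars import *
g,M,s=pose(); go((.6,-.0025,.333,None)); jars()
for n in('scene','side'):
    w,d,c=snap(n); P=pts(d,c); L=(P-g)@M*1000
    q=L[(d>0)&(np.hypot(L[...,0],L[...,1])<35)&(L[...,2]>100)&(L[...,2]<210)]
    for a,b in((110,125),(130,170),(170,200)):
        t=q[(q[:,2]>a)&(q[:,2]<b)]
        if len(t)>3: print(n,a,b,len(t),((t.min(0)+t.max(0))/2).round(1),t[:,2].max().round(1),np.ptp(t,axis=0).round(0))
E
```

```text
at [ 0.5711 -0.3085  0.3427] hd 98.03 tilt [-0.0004  0.0004] q6 -0.71 t 38.1 open 0.0174 F [ 0.  -1.  -1.6]
  shift 10 x [29.9   7.14  0.97] total [299.   71.4   9.7]
scene green collar 180 [ 0.6115 -0.1459] r 0.043 z [0.1131 0.1171 0.12  ]
scene white collar 213 [ 0.6017 -0.0031] r 0.0429 z [0.1136 0.1172 0.1203]
scene ochre collar 242 [0.5858 0.1275] r 0.0428 z [0.1133 0.117  0.1203]
side green collar 132 [ 0.6085 -0.1451] r 0.0432 z [0.1128 0.1159 0.1194]
side white collar 123 [ 0.5982 -0.0026] r 0.0431 z [0.1128 0.1164 0.12  ]
side ochre collar 116 [0.5824 0.1277] r 0.0432 z [0.1123 0.116  0.1197]
scene 110 125 13 [  2.   -0.5 118. ] 125.0 [16. 23. 14.]
scene 130 170 96 [  3.8   0.7 150.1] 169.9 [24. 32. 40.]
scene 170 200 31 [  2.5  -0.5 177.3] 184.5 [26. 31. 14.]
side 110 125 10 [ -0.4  -9.  117.5] 124.6 [ 6. 20. 14.]
side 130 170 108 [ 1.000e-01 -2.600e+00  1.501e+02] 170.0 [32. 35. 40.]
side 170 200 36 [ -0.9  -8.1 179.3] 188.2 [28. 23. 18.]
```

The brush is held straight. White jar first.

{"method": "apply_moves", "body": {
  "series": [
    [[29.9,7.1,0],[0,0,0]],
    [[29.9,7.1,0],[0,0,0]],
    [[29.9,7.1,0],[0,0,0]],
    [[29.9,7.1,0],[0,0,0]],
    [[29.9,7.1,0],[0,0,0]],
    [[29.9,7.1,0],[0,0,0]],
    [[29.9,7.1,0],[0,0,0]],
    [[29.9,7.1,0],[0,0,0]],
    [[29.9,7.1,0],[0,0,0]],
    [[29.9,7.3,0],[0,0,0]],
    [[0,0,0],[0,0,0]],
    [[0,0,0],[0,0,0]]
  ]
}}

```text
t: 39.33
tool_pos: [0.5999, -0.001, 0.5091]
orientation: [-2.056, -2.373, 0.002]
force: [0.1, 0.3, -0.6]
opening: 0.0171
gripper_force: 35.0
```

{"method": "apply_moves", "body": {
  "series": [
    [[0,0,25],[0,0,0]],
    [[0,0,25],[0,0,0]],
    [[0,0,25],[0,0,0]],
    [[0,0,25],[0,0,0]],
    [[0,0,25],[0,0,0]],
    [[0,0,15],[0,0,0]],
    [[0,0,7],[0,0,0]],
    [[0,0,4],[0,0,0]],
    [[0,0,0],[0,0,0]],
    [[0,0,0],[0,0,0]],
    [[0,0,0],[0,0,0]]
  ]
}}

```text
t: 40.25
tool_pos: [0.6001, -0.0032, 0.3598]
orientation: [2.061, 2.37, 0.001]
force: [-0.0, 0.6, -0.9]
opening: 0.0173
gripper_force: 35.0
```

```bash
python3 - <<'E'
from jars import *
go(); g,M,s=pose()
a=snap('scene')[0]; b=snap('side')[0]
cv2.imwrite('pics/b1.png',np.hstack([cv2.resize(a[120:280,170:330],(400,400),interpolation=3),cv2.resize(b[110:270,190:350],(400,400),interpolation=3)]))
E
```

```text
at [ 0.6003 -0.0032  0.1928] hd 97.98 tilt [ 0.0011 -0.0002] q6 -0.23 t 40.2 open 0.0173 F [-0.   0.6 -0.9]
```

View pics/b1.png

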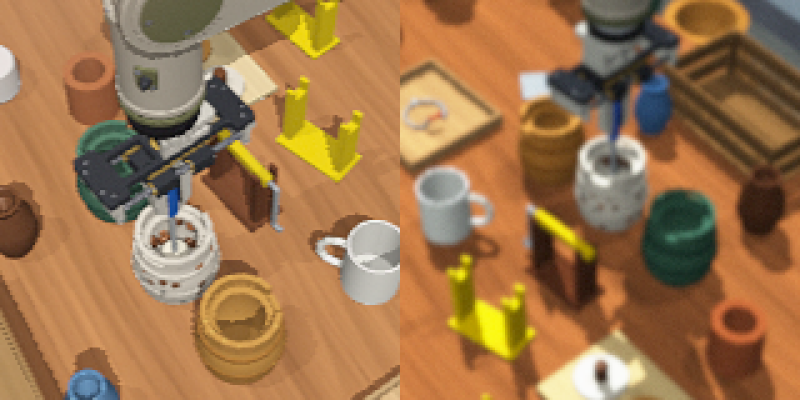

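The brush is in the white jar, about 1 mm above the floor. Touching down, then stroking up to the neck and back down.

{"method": "apply_moves", "body": {
  "series": [
    [[0,0,1.5],[0,0,0]],
    [[0,0,1],[0,0,0]],
    [[0,0,0],[0,0,0]],
    [[0,0,0],[0,0,0]]
  ]
}}

```text
t: 40.68
tool_pos: [0.6003, -0.0027, 0.3585]
orientation: [2.059, 2.37, 0.002]
force: [-1.7, -0.1, 7.7]
opening: 0.0177
gripper_force: 35.0
```

{"method": "apply_moves", "body": {
  "series": [
    [[0,0,-20],[0,0,0]],
    [[0,0,-25],[0,0,0]],
    [[0,0,-25],[0,0,0]],
    [[0,0,-14],[0,0,0]],
    [[0,0,0],[0,0,0]],
    [[0,0,0],[0,0,0]],
    [[0,0,20],[0,0,0]],
    [[0,0,25],[0,0,0]],
    [[0,0,20],[0,0,0]],
    [[0,0,12],[0,0,0]],
    [[0,0,7],[0,0,0]]
  ]
}}

```text
t: 41.6
tool_pos: [0.5997, -0.0026, 0.3566]
orientation: [-2.06, -2.371, 0.001]
force: [-8.0, 0.5, 40.1]
opening: 0.0178
gripper_force: 35.2
```

{"method": "apply_moves", "body": {
  "series": [
    [[0,0,0],[0,0,0]],
    [[0,0,0],[0,0,0]],
    [[0,0,0],[0,0,0]],
    [[0,0,0],[0,0,0]]
  ]
}}

```text
t: 41.93
tool_pos: [0.5999, -0.0026, 0.3568]
orientation: [-2.061, -2.371, 0.0]
force: [-0.7, -0.4, 6.2]
opening: 0.0178
gripper_force: 35.0
```

```bash
python3 - <<'E'
from jars import *
go((.6,-.0028,.343,None),(.5841,.1276,.343,None))
E
```

```text
at [ 0.5999 -0.0026  0.1898] hd 98.02 tilt [-0.0001  0.    ] q6 -0.23 t 41.9 open 0.0178 F [-0.7 -0.4  6.2]
  shift 5 x [-4.000e-02  2.000e-02 -3.064e+01] total [-2.000e-01  1.000e-01 -1.532e+02]
  shift 4 x [32.84  0.62 -0.  ] total [131.3   2.5  -0. ]
```

{"method": "apply_moves", "body": {
  "series": [
    [[0,0,-15],[0,0,0]],
    [[0,0,-30],[0,0,0]],
    [[0,0,-36],[0,0,0]],
    [[0,0,-36],[0,0,0]],
    [[0,0,-36],[0,0,0]],
    [[20,0,0],[0,0,0]],
    [[33,1,0],[0,0,0]],
    [[33,1,0],[0,0,0]],
    [[30,0.5,0],[0,0,0]],
    [[15.3,0,0],[0,0,0]],
    [[0,0,0],[0,0,0]],
    [[0,0,0],[0,0,0]]
  ]
}}

```text
t: 42.93
tool_pos: [0.584, 0.1285, 0.5085]
orientation: [-2.058, -2.373, 0.002]
force: [-0.4, 0.0, -1.4]
opening: 0.0175
gripper_force: 35.0
```

{"method": "apply_moves", "body": {
  "series": [
    [[0,0,25],[0,0,0]],
    [[0,0,28],[0,0,0]],
    [[0,0,28],[0,0,0]],
    [[0,0,25],[0,0,0]],
    [[0,0,20],[0,0,0]],
    [[0,0,12],[0,0,0]],
    [[0,0,6],[0,0,0]],
    [[0,0,3],[0,0,0]],
    [[0,0,2],[0,0,0]],
    [[0,0,1],[0,0,0]],
    [[0,0,0],[0,0,0]],
    [[0,0,0],[0,0,0]]
  ]
}}

```text
t: 43.93
tool_pos: [0.5844, 0.1278, 0.3609]
orientation: [2.06, 2.37, 0.002]
force: [0.5, 0.3, -1.9]
opening: 0.0173
gripper_force: 35.0
```

```bash
python3 - <<'E'
from jars import *
go((.5841,.1276,.19,None))
E
```

```text
at [0.5847 0.1278 0.1939] hd 98.03 tilt [0.0019 0.0002] q6 -0.01 t 43.9 open 0.0173 F [ 0.5  0.3 -1.9]
  shift 1 x [-0.1  -0.65  3.86] total [-0.1 -0.7  3.9]
```

{"method": "apply_moves", "body": {
  "series": [
    [[0,0,1.5],[0,0,0]],
    [[0,0,1.5],[0,0,0]],
    [[0,0,1],[0,0,0]],
    [[0,0,0.5],[0,0,0]],
    [[0,0,0],[0,0,0]],
    [[0,0,0],[0,0,0]]
  ]
}}

```text
t: 44.43
tool_pos: [0.5844, 0.1279, 0.3568]
orientation: [2.06, 2.371, 0.002]
force: [-1.8, -0.9, 7.2]
opening: 0.0175
gripper_force: 35.0
```

{"method": "apply_moves", "body": {
  "series": [
    [[0,0,-20],[0,0,0]],
    [[0,0,-25],[0,0,0]],
    [[0,0,-25],[0,0,0]],
    [[0,0,-14],[0,0,0]],
    [[0,0,0],[0,0,0]],
    [[0,0,0],[0,0,0]],
    [[0,0,20],[0,0,0]],
    [[0,0,25],[0,0,0]],
    [[0,0,18],[0,0,0]],
    [[0,0,10],[0,0,0]],
    [[0,0,5],[0,0,0]],
    [[0,0,2],[0,0,0]]
  ]
}}

```text
t: 45.43
tool_pos: [0.5837, 0.1277, 0.3576]
orientation: [-2.06, -2.37, 0.003]
force: [0.4, 0.0, -1.4]
opening: 0.0173
gripper_force: 35.0
```

{"method": "apply_moves", "body": {
  "series": [
    [[0,0,1],[0,0,0]],
    [[0,0,1],[0,0,0]],
    [[0,0,1],[0,0,0]],
    [[0,0,1],[0,0,0]],
    [[0,0,0.5],[0,0,0]],
    [[0,0,0],[0,0,0]],
    [[0,0,0],[0,0,0]]
  ]
}}

```text
t: 46.02
tool_pos: [0.5845, 0.1278, 0.3568]
orientation: [2.059, 2.37, 0.003]
force: [-1.1, 0.0, 5.9]
opening: 0.0174
gripper_force: 35.0
```

```bash
python3 - <<'E'
from jars import *
go((.5845,.1276,.343,None),(.61,-.1455,.343,None))
E
```

```text
at [0.585  0.1279 0.1898] hd 98.03 tilt [0.003  0.0004] q6 -0.01 t 46.0 open 0.0174 F [-1.1  0.   5.9]
  shift 5 x [ -0.04  -0.11 -30.64] total [  -0.2   -0.6 -153.2]
  shift 9 x [-30.44  -1.43  -0.  ] total [-274.   -12.9   -0. ]
```

{"method": "apply_moves", "body": {
  "series": [
    [[0,0,-15],[0,0,0]],
    [[0,0,-30],[0,0,0]],
    [[0,0,-36],[0,0,0]],
    [[0,0,-36],[0,0,0]],
    [[0,0,-38],[0,0,0]],
    [[0,0,0],[0,0,0]]
  ]
}}

```text
t: 46.52
tool_pos: [0.5843, 0.1278, 0.5203]
orientation: [2.054, 2.364, 0.017]
force: [1.9, 0.5, 2.1]
opening: 0.0176
gripper_force: 35.0
```

{"method": "apply_moves", "body": {
  "series": [
    [[-20,-0.9,0],[0,0,0]],
    [[-30,-1.5,0],[0,0,0]],
    [[-33,-1.5,0],[0,0,0]],
    [[-33,-1.5,0],[0,0,0]],
    [[-33,-1.5,0],[0,0,0]],
    [[-33,-1.5,0],[0,0,0]],
    [[-33,-1.5,0],[0,0,0]],
    [[-30,-1.5,0],[0,0,0]],
    [[-20,-1,0],[0,0,0]],
    [[-9,-0.5,0],[0,0,0]],
    [[0,0,0],[0,0,0]],
    [[0,0,0],[0,0,0]]
  ]
}}

```text
t: 47.52
tool_pos: [0.6096, -0.145, 0.5097]
orientation: [-2.061, -2.371, -0.001]
force: [0.0, -0.0, -1.8]
opening: 0.0176
gripper_force: 35.0
```

```bash
python3 - <<'E'
from jars import *
go((.61,-.1455,.190,None))
E
```

```text
at [ 0.6096 -0.1449  0.3427] hd 97.99 tilt [0.0002 0.0006] q6 -0.45 t 47.5 open 0.0176 F [ 0.  -0.  -1.8]
  shift 5 x [-0.12  0.06 30.54] total [ -0.6   0.3 152.7]
```

{"method": "apply_moves", "body": {
  "series": [
    [[-0.6,0.3,25],[0,0,0]],
    [[0,0,28],[0,0,0]],
    [[0,0,28],[0,0,0]],
    [[0,0,25],[0,0,0]],
    [[0,0,20],[0,0,0]],
    [[0,0,12],[0,0,0]],
    [[0,0,6],[0,0,0]],
    [[0,0,4],[0,0,0]],
    [[0,0,2.5],[0,0,0]],
    [[0,0,1.5],[0,0,0]],
    [[0,0,1],[0,0,0]],
    [[0,0,0],[0,0,0]]
  ]
}}

```text
t: 48.52
tool_pos: [0.6102, -0.146, 0.3576]
orientation: [2.06, 2.37, 0.001]
force: [0.5, 0.6, -0.7]
opening: 0.0174
gripper_force: 35.0
```

{"method": "apply_moves", "body": {
  "series": [
    [[0,0,0.7],[0,0,0]],
    [[0,0,0.5],[0,0,0]],
    [[0,0,0],[0,0,0]],
    [[0,0,0],[0,0,0]]
  ]
}}

```text
t: 48.85
tool_pos: [0.6102, -0.1461, 0.3568]
orientation: [2.059, 2.37, 0.001]
force: [-0.8, 0.8, 5.5]
opening: 0.017
gripper_force: 35.0
```

{"method": "apply_moves", "body": {
  "series": [
    [[0,0,-20],[0,0,0]],
    [[0,0,-25],[0,0,0]],
    [[0,0,-25],[0,0,0]],
    [[0,0,-14],[0,0,0]],
    [[0,0,0],[0,0,0]],
    [[0,0,0],[0,0,0]],
    [[0,0,20],[0,0,0]],
    [[0,0,25],[0,0,0]],
    [[0,0,18],[0,0,0]],
    [[0,0,10],[0,0,0]],
    [[0,0,5],[0,0,0]],
    [[0,0,2],[0,0,0]]
  ]
}}

```text
t: 49.85
tool_pos: [0.6096, -0.1458, 0.3576]
orientation: [-2.059, -2.37, 0.002]
force: [0.7, -0.4, -0.7]
opening: 0.0175
gripper_force: 35.0
```

{"method": "apply_moves", "body": {
  "series": [
    [[0,0,1.5],[0,0,0]],
    [[0,0,1],[0,0,0]],
    [[0,0,1],[0,0,0]],
    [[0,0,0.5],[0,0,0]],
    [[0,0,0.5],[0,0,0]],
    [[0,0,0],[0,0,0]],
    [[0,0,0],[0,0,0]]
  ]
}}

```text
t: 50.43
tool_pos: [0.6103, -0.146, 0.3568]
orientation: [2.059, 2.37, 0.002]
force: [-1.1, 0.1, 4.7]
opening: 0.0176
gripper_force: 35.0
```

```bash
python3 - <<'E'
from jars import *
go((.61,-.1455,.343,None),(.5705,-.3092,.343,None))
E
```

```text
at [ 0.6107 -0.1462  0.1898] hd 98.02 tilt [ 0.0025 -0.0008] q6 -0.46 t 50.4 open 0.0176 F [-1.1  0.1  4.7]
  shift 5 x [  0.15  -0.13 -30.64] total [   0.8   -0.6 -153.2]
  shift 6 x [-26.1  -10.33  -0.  ] total [-156.6  -62.    -0. ]
```

{"method": "apply_moves", "body": {
  "series": [
    [[0,0,-15],[0,0,0]],
    [[0,0,-30],[0,0,0]],
    [[0,0,-36],[0,0,0]],
    [[0,0,-36],[0,0,0]],
    [[0,0,-38],[0,0,0]],
    [[0,0,0],[0,0,0]]
  ]
}}

```text
t: 50.93
tool_pos: [0.6101, -0.1459, 0.5207]
orientation: [2.052, 2.362, 0.009]
force: [0.8, 0.4, 1.4]
opening: 0.0177
gripper_force: 35.0
```

{"method": "apply_moves", "body": {
  "series": [
    [[-16,-6,0],[0,0,0]],
    [[-28,-11,0],[0,0,0]],
    [[-30,-12,0],[0,0,0]],
    [[-30,-12,0],[0,0,0]],
    [[-28,-11,0],[0,0,0]],
    [[-16,-6,0],[0,0,0]],
    [[-8.5,-4,0],[0,0,0]],
    [[0,0,0],[0,0,0]],
    [[0,0,0],[0,0,0]],
    [[0,0,0],[0,0,0]]
  ]
}}

```text
t: 51.77
tool_pos: [0.5708, -0.3084, 0.5101]
orientation: [2.059, 2.372, 0.001]
force: [0.5, 0.6, -0.3]
opening: 0.0178
gripper_force: 35.0
```

```bash
python3 - <<'E'
from jars import *
go((.5707,-.3092,.193,None)); g,M,s=pose()
for n in('scene','side'):
    w,d,c=snap(n); P=pts(d,c); L=(P-g)@M*1000
    q=L[(d>0)&(np.hypot(L[...,0],L[...,1])<35)&(L[...,2]>135)&(L[...,2]<180)]; print(n,'head',len(q),((q.min(0)+q.max(0))/2).round(1))
    q=P[(d>0)&(np.hypot(P[...,0]-.57,P[...,1]+.309)<.045)&(P[...,2]>.07)&(P[...,2]<.084)]; print('pot',cv2.minEnclosingCircle(q[:,:2].astype(np.float32)))
E
```

```text
at [ 0.5709 -0.3083  0.3431] hd 98.08 tilt [0.0004 0.0004] q6 -0.72 t 51.8 open 0.0178 F [ 0.5  0.6 -0.3]
  shift 5 x [-0.17 -0.06 30.01] total [ -0.8  -0.3 150.1]
scene head 102 [  2.5   0.8 157.5]
pot ((0.57269686460495, -0.31189945340156555), 0.03912265971302986)
side head 109 [ -1.2  -5.7 157.3]
pot ((0.5691359043121338, -0.3098023235797882), 0.03816268965601921)
```

{"method": "apply_moves", "body": {
  "series": [
    [[-0.8,-0.2,25],[0,0,0]],
    [[0,0,28],[0,0,0]],
    [[0,0,28],[0,0,0]],
    [[0,0,25],[0,0,0]],
    [[0,0,20],[0,0,0]],
    [[0,0,12],[0,0,0]],
    [[0,0,6],[0,0,0]],
    [[0,0,4],[0,0,0]],
    [[0,0,2],[0,0,0]],
    [[0,0,0.5],[0,0,0]],
    [[0,0,0],[0,0,0]],
    [[0,0,0],[0,0,0]]
  ]
}}

```text
t: 52.87
tool_pos: [0.5706, -0.3106, 0.3608]
orientation: [2.059, 2.37, 0.0]
force: [-0.1, 0.4, -1.7]
opening: 0.0176
gripper_force: 35.0
```

{"method": "apply_moves", "body": {
  "series": [
    [[0,0,0],[0,0,0]],
    [[0,0,0],[0,0,0]],
    [[0,0,0],[0,0,0]],
    [[0,0,0],[0,0,0]],
    [[0,0,-15],[0,0,0]],
    [[0,0,-30],[0,0,0]],
    [[0,0,-30],[0,0,0]],
    [[0,0,-30],[0,0,0]],
    [[0,0,-30],[0,0,0]],
    [[0,0,0],[0,0,0]]
  ],
  "claw": 0.5
}}

```text
t: 53.7
tool_pos: [0.5705, -0.3105, 0.5031]
orientation: [2.053, 2.363, 0.002]
force: [1.0, -0.6, 1.7]
opening: 0.0465
gripper_force: 0.0
```

{"method": "apply_moves", "body": {
  "series": [
    [[0,-30,0],[0,0,0]],
    [[0,-35,0],[0,0,0]],
    [[0,-35,0],[0,0,0]],
    [[0,-35,0],[0,0,0]],
    [[0,-30,0],[0,0,0]],
    [[0,0,0],[0,0,0]],
    [[0,0,0],[0,0,0]]
  ]
}}

```text
t: 54.28
tool_pos: [0.4057, -0.3337, 0.495]
orientation: [2.062, 2.368, -0.0]
force: [0.7, -0.1, -0.1]
opening: 0.0469
gripper_force: 0.0
```

```bash
python3 - <<'E'
from jars import *
go(); jars()
a=snap('scene')[0]; b=snap('side')[0]
cv2.imwrite('pics/f1.png',np.hstack([cv2.resize(a[80:380,150:420],(396,440),interpolation=3),cv2.resize(b[100:350,140:380],(402,440),interpolation=3)]))
E
```

```text
at [ 0.4059 -0.3339  0.328 ] hd 97.89 tilt [ 0.001  -0.0009] q6 -0.92 t 54.3 open 0.0469 F [ 0.7 -0.1 -0.1]
scene green collar 184 [ 0.6116 -0.1456] r 0.0428 z [0.1131 0.1168 0.1207]
scene white collar 213 [ 0.6016 -0.003 ] r 0.043 z [0.1131 0.1172 0.1208]
scene ochre collar 236 [0.5857 0.1275] r 0.0427 z [0.113  0.1173 0.1203]
side white collar 78 [ 0.5986 -0.0024] r 0.043 z [0.1126 0.1158 0.1199]
side ochre collar 113 [0.5822 0.1278] r 0.0432 z [0.1127 0.1157 0.1196]
```

View pics/f1.png

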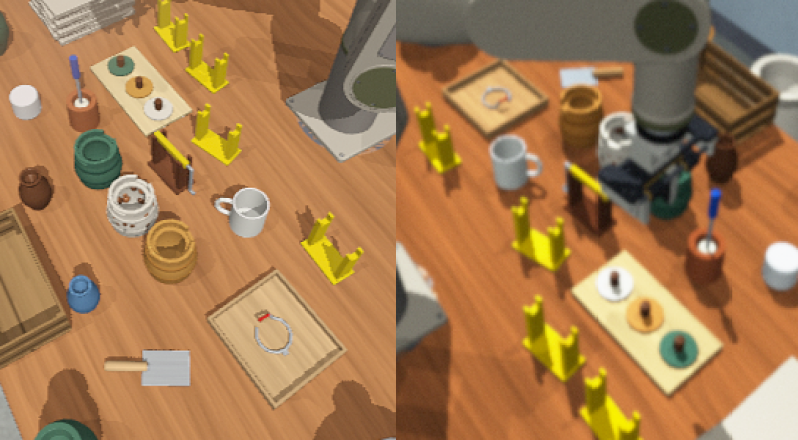

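The last views show the ring flat in the light tray (275,330), three lids knob-up on the board, the jars upright and open, the brush in its pot (80,95) and the pick in its dark rest (172,150). Handing in.

```bash
python3 -c "
from plant import robot
print(robot.close_job())"
```

```text
the job is handed in; nothing more can be done
None
```

The job is handed in. The one ring present (white jar) is in the light tray and all three lids are knob-up on the board. The jars were brushed white, ochre, green, and the brush and pick are back in place. One brush touchdown in the white jar briefly read about 40 N at the wrist, so that is the one point to check against the force limits.

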